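# Fetch the sample basket out of the dip tank with the lifting hook

## Task

Take the lifting hook out of its leaning holder, catch the steel sample basket that hangs deep in the clear dip tank by its red handle, lift it out and set it down gently, upright, in the white drain tray. Then put the hook back in its holder, all the way down as it stood. Touch the basket only with the hook, keep it from tipping over, and leave the wash bottle, the beaker and the red-lidded jar where they are.

Things in the scene. Friction and masses are not known exactly. Their poses are not given: they have to be found in the camera images.
- hook: Lifting hook: steel rod with orange handle, 170 mm long, 90 g. Origin: centre of the grasp on the handle; +z up along rod and handle. Handle: flat-sided bar 22 mm (x) by 18 mm (y, the width to grip), from 34 mm below to 46 mm above the origin. At the start it stands in the holder, leaning 30 degrees with its top toward the holder's -x side, with up to 4 degrees of play.
- hook_bend (a point): Inside bottom of the hook's U bend, where a handle hangs: x +10, z -117 mm from the hook's origin; same axes. The bend opens upward, tip on the +x side. 6 mm rod with centre line at x = 0, tip centre line at x = +20, clear gap 14 mm. From the hook's origin: underside of the bend z = -123, top of the tip z = -101 mm.
- holder: Fixed grey leaning holder for the hook on a dark base plate 110 x 70 mm. Origin: on the worktop; z up. Its slot leans 30 degrees: its axis, going up and out, is (-0.5, 0, 0.866) in this frame. Slot inside 33 mm (lean plane) by 18 mm (along y), 75 mm deep, mouth flared to about 46 by 31 mm, its rim up to 111 mm above the worktop. The hook's underside rests on the slot's floor.
- holder_home (a point): Where the hook's origin (centre of the handle grasp) is when the hook stands fully home: (-73.2, 0, 124.0) mm in the holder's frame. This point has the holder's upright axes; the hook's y is then the holder's y and the hook's z is (-0.5, 0, 0.866) in them.
- tank: Fixed clear dip tank with blue rim. Origin: centre of its underside; z up. Inside 84 mm (x) by 72 mm (y), walls 4 mm, rim 6 mm thick, mouth 140 mm above the worktop. Two white ledges stand out 11 mm from the middle of the y walls, tops 37.5 mm above the worktop, with 6 mm stops; the basket's ears lie on them between the stops.
- tank_mouth (a point): Centre of the tank's mouth, 140 mm above the worktop; axes as the tank.
- basket: Steel wire sample basket with three white plates fixed in it, 100-170 g. Origin: centre of its underside; z up. Cage 44 x 44 mm, 28 mm high. Two 5 mm round ears at 28 mm height reach 32 mm out along +y and -y. A fixed red roof-shaped handle of 5 mm wire stands in its y-z plane, uprights at y = +-21 mm. At the start it hangs by its ears in the tank, underside at 12 mm, axes parallel to the tank's (3 mm play).
- bail_top (a point): Centre of the handle wire at the peak of the basket's handle, 70.5 mm above the basket's underside (its lower side is at 68 mm). The free window below it goes down to the cage's rim at 28 mm. At the start 82.5 mm above the worktop, that is 57.5 mm below the tank's mouth.
- tray: Fixed white drain tray, 126 x 126 mm outside, 120 x 120 mm inside, rim 14 mm high, with thin grey drain lines drawn on the floor. Origin: centre of its underside on the worktop; z up.
- tray_floor (a point): Centre of the tray's inner floor, 3 mm above the worktop; axes as the tray.
- wash_bottle: Loose white wash bottle with red spout, 73 x 98 x 172 mm; origin at its underside. A bystander.
- beaker: Loose clear glass beaker, 53 mm across, 70 mm high; origin at its underside. A bystander.
- jar_red: Loose jar with a red lid, 50 mm across, 72 mm high; origin at its underside. A bystander.
There are look-alikes about, which are no part of the job. There is more than one size of the hook; the job needs the middle-sized.

How it is judged:
On the way, in this order (a step that is already met when the one before it is completed fails the run):
1. the hook is out of its holder (distance between hook and holder_home above 0.09 m), for 0.2 s.
2. the basket hangs on the hook, its underside above the tank's mouth (height (world z) of basket above 0.142 m and contact force between hook and basket above 0.3 N), for 0.2 s.
3. the basket stands in the tray, free of the hook (x of basket in the frame of tray between -0.042 and 0.042 m and y of basket in the frame of tray between -0.042 and 0.042 m and z of basket in the frame of tray below 0.009 m and angle between basket's own z axis and vertical below 0.12 rad and linear speed of basket below 0.03 m/s and contact force between hook and basket below 0.05 N), for 0.3 s.
At the end, for the whole second after the job is handed in: The basket stands flat at rest on the tray floor (tilt under 0.12 rad, centre within 42 mm of the tray centre along both tray axes, underside under 9 mm high), free of the hook; the hook rests home in the holder (origin within 22 mm of holder_home, leaning 0.40 to 0.65 rad) (all of step 3 and distance between hook and holder_home below 0.022 m and angle between the z axis of hook and the z axis of tray, either way round between 0.4 and 0.65 rad and linear speed of hook below 0.03 m/s); the robot touches nothing.
It fails at once if the gripper or arm touches the basket (contact force between any of the fingers, the arm and basket above 0.5 N).
It fails at once if the basket tips over (more than 0.8 rad) (angle between basket's own z axis and vertical above 0.8 rad).
It fails at once if the basket is dropped or banged into the tray (over 25 N) (contact force between basket and tray above 25 N).
It fails at once if a bystander is shifted by more than 30 mm (distance of any of wash_bottle, beaker, jar_red from where it was at the start of the episode above 0.03 m).
It also fails if it takes over 64 s, if anything falls off the work surface, if the arm or the gripper's body presses on something with over 40 N, if the wrist force passes 120 N, or if a joint passes its speed limit or range.

## Robot

A 6-joint arm with a two-finger parallel gripper is mounted at the origin on a cart in front of the work surface, level with it; the furniture and walls round the work are solid. World frame = base frame: x ahead of the robot, y to its left, z up, the work surface at z = 0. Lengths are in m, angles in rad, forces in N, time in s.
With the tool pointing down it reaches from about 0.35 to 0.775 m from the base axis. Payload 7.3 kg.
Tool frame: the origin (TCP) lies on the centre line of the jaws, within the pads' length; the fingertips stand robot.nose_length ahead of it and the grasp point (between the pads) is the TCP (robot.nose_length is the distance from the TCP to the fingertips, in m); z points along the fingers, y is the direction in which the jaws open and shut (so a half turn about z gives the same grasp; the last joint's range is limited). The gripper opens to 92 mm and grips with 3 to 60 N. Pads are 19 mm wide; open, the fingers measure 130 mm over their backs; the gripper's body (75 mm by 190 mm) begins 47 mm behind the grasp point.
Start: joints at [-1.453, 0.342, 1.524, -0, 1.275, -0.146], TCP at [0.137, -0.507, 0.246] pointing down, gripper open.
Joint ranges: [-2.53, 2.53], [-0.77, 2.02], [0.04, 2.7], [-1, 4.14], [0.28, 2.66], [-3.11, 3.11]. Speed limits (rad/s): [2.57, 2.57, 3.14, 3.14, 3.14, 3.14].

## Interface

Orientations are given as [roll, pitch, yaw] about the fixed x, y, z axes, in that order (R = Rz(yaw) Ry(pitch) Rx(roll)).
In Python, from cell import robot, read_camera gives the robot as it stands.
- The arm moves only by the shell command python3 -m crank 'ROWS' [FORCE]. ROWS is JSON, a list of rows, each a list of 7 numbers: the shift along the tool's x, y, z in cm, then the turn, a rotation vector about the tool's x, y, z in degrees, then the opening, from 0 (shut) to 1 (fully open). In form: [[tx, ty, tz, wx, wy, wz, jaw], ...]. A call has 1 to 5 rows; each row is the pose to reach, as a shift and turn from the pose commanded when the call began, along the tool's axes at that moment; what a row does not reach only later rows make up. A row lasts 1/8 s, in which the tool goes at most 62.5 mm and 10.7 degrees, less where a joint would pass 70% of its speed; a pose out of reach is approached as far as the arm can. A call with a gripper value outside its range is refused whole. The fingers move at their own pace and stop on an object; FORCE is the grip in N (left out, the last holds). Time passes only in rows, so rows that repeat a pose let the fingers close. It gives the time, the measured TCP pose, the force and the opening at its end, in the units of the state.
- robot.observe(): the state, without advancing time (a new reading comes with each control period).
- read_camera(name): name is "scene" or "side" or "wrist"; returns a dict with "frame" (384x512x3 uint8, red, green, blue), "intrinsics" (3x3 intrinsics, pixels), "R" (3x3) and "t" (3): a world point X has camera coordinates R X + t. Camera axes: x right, y down, z forward; pixel columns grow to the right and rows downward; lengths in m; the calibration is good to about 2 mm. The wrist camera is an equidistant fisheye: a pixel r from the principal point sees the ray r / f radians off the axis. A picture is of the moment at which its call begins. There is no depth.
- robot.hand_in(): hands the job in, once; it reports no verdict.
The state is a dict: "time": time; "qpos": joint angles; "qvel": joint speeds; "joint_efforts": joint torques, N m; "tool_pos": TCP position; "tool_rot": TCP orientation; "contact_force": force on the tool from outside, world axes, zero at the start; "torque": the same for the moment, N m; "opening": finger opening in m.
Only numpy, scipy, OpenCV 4.12 (cv2) and the standard library are available. Lean on these libraries where they do the work, as an engineer would, in place of code of your own. Each camera call takes 0.05 s, during which the arm holds its last target.

## Working session

There is one attempt and no reset: what is moved stays moved. The work goes in short steps, Python scripts to look and compute and a shell command to move; the robot and the scene stay as the last step left them, time stands still between calls to the robot, and variables do not carry over. Pictures are saved under pics/ and viewed, and the job is handed in when it is done.

```bash
ls; mkdir -p pics
python3 - <<'E'
from cell import robot, read_camera
import cv2
print(robot.observe(), robot.nose_length)
for n in ["scene","side","wrist"]:
    c=read_camera(n); print(n,c["intrinsics"],c["R"],c["t"])
    cv2.imwrite(f"pics/{n}0.png",cv2.resize(c["frame"][:,:,::-1],(800,600),interpolation=cv2.INTER_CUBIC))
E
```

```text
pics
{'time': 0.0, 'qpos': array([-1.45303206e+00,  3.42727635e-01,  1.52502145e+00, -1.50412020e-05,
        1.27539190e+00, -1.45987874e-01]), 'qvel': array([ 0.00155431,  0.00014953, -0.00012752,  0.00221212, -0.00101791,
       -0.00143851]), 'joint_efforts': array([-4.38348679e-04, -4.31243920e+01, -2.44222856e+01,  7.18801282e-02,
        5.60044439e-02, -1.52467323e-04]), 'tool_pos': array([ 0.13684843, -0.50645798,  0.24504085]), 'tool_rot': array([-3.14005870e+00, -2.11005555e-04,  2.63756372e-01]), 'contact_force': array([ 0.55709386,  0.16336994, -0.35402165]), 'torque': array([0.03919842, 0.00904026, 0.02417836]), 'opening': 0.09181429317200523} 0.019
scene [[483.87207826   0.         254.00075234]
 [  0.         483.87207826 193.80145614]
 [  0.           0.           1.        ]] [[ 0.56274788 -0.82643719  0.01778724]
 [-0.56772409 -0.402043   -0.71836675]
 [ 0.60083623  0.39416112 -0.69543715]] [-0.34708702  0.46164196  1.10667733]
side [[369.60968217   0.         251.26072825]
 [  0.         369.60968217 190.31295873]
 [  0.           0.           1.        ]] [[ 0.98630975  0.16488941  0.0021353 ]
 [ 0.12927617 -0.76511546 -0.63078206]
 [-0.10237553  0.62242254 -0.77595711]] [-0.63979372 -0.0043942   1.1508959 ]
wrist [[297.31863964   0.         256.60372001]
 [  0.         297.31863964 198.91622549]
 [  0.           0.           1.        ]] [[ 0.26081811 -0.96538641 -0.00173108]
 [-0.92710212 -0.25097403  0.27837689]
 [-0.26917572 -0.07100085 -0.96047036]] [-0.52450066 -0.03393427  0.39116615]
```

View pics/scene0.png

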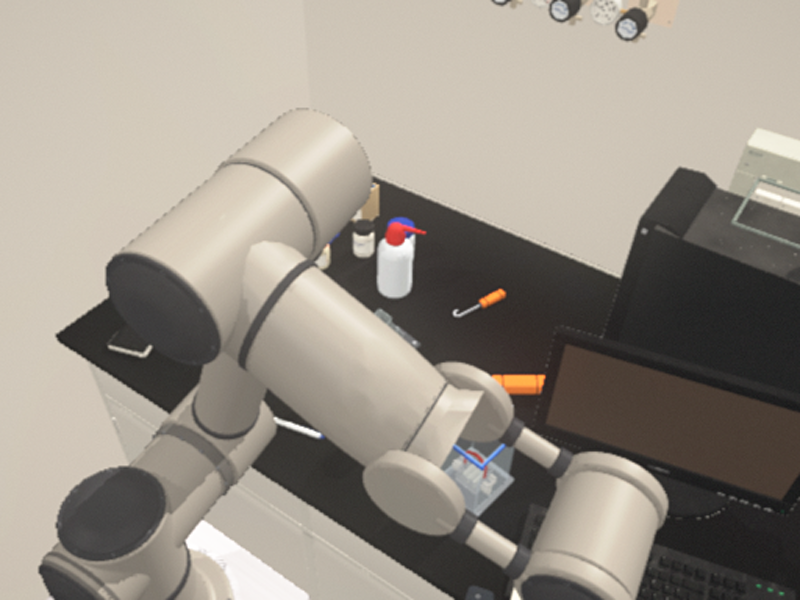

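View pics/side0.png

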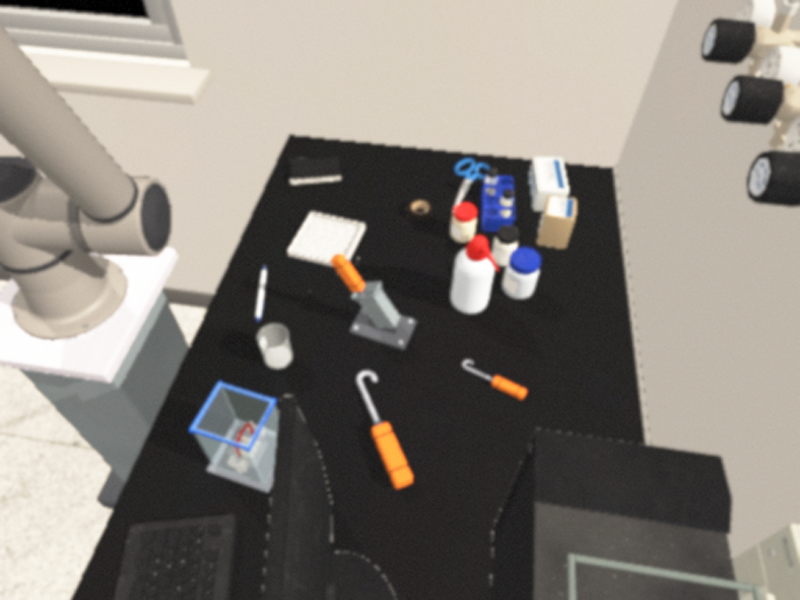

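View pics/wrist0.png

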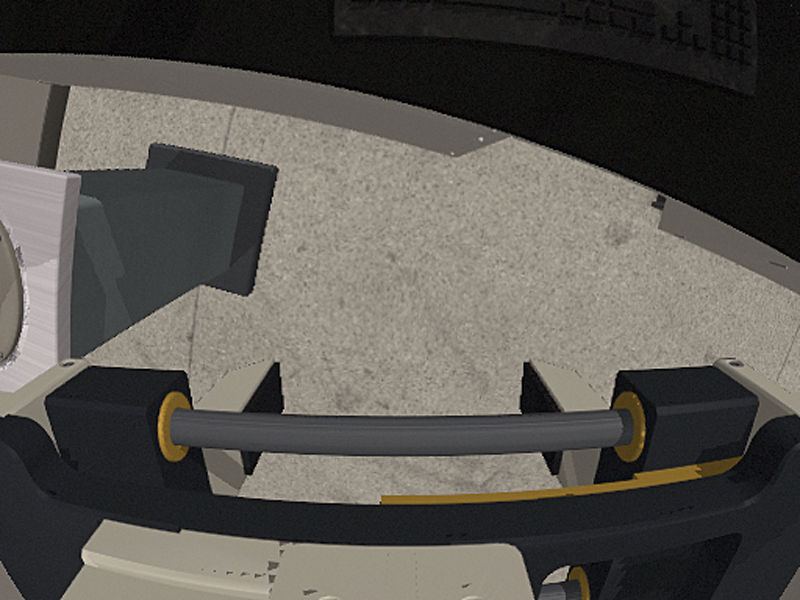

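The side view shows everything. The holder is at (383,320) and the hook handle standing in it at (348,273). The tank is at (238,435), the tray at (328,238), the beaker at (275,345), the bottle at (472,280) and the red jar at (463,222). Two more hooks lie loose: a large one at (385,430) and a small one at (495,380). Next I'll take close crops.

```bash
cat > h.py <<'E'
import numpy as np, cv2
from cell import robot, read_camera
from scipy.spatial.transform import Rotation as Rot
def ray(c,u,v,fish=False):
    K=c["intrinsics"];x=(u-K[0,2])/K[0,0];y=(v-K[1,2])/K[1,1]
    if fish:
        r=np.hypot(x,y); d=np.array([x/r*np.sin(r),y/r*np.sin(r),np.cos(r)]) if r>1e-9 else np.array([0,0,1.])
    else: d=np.array([x,y,1.])
    R=c["R"]; return -R.T@c["t"], R.T@d
def onz(c,u,v,z,fish=False):
    o,d=ray(c,u,v,fish); return o+d*(z-o[2])/d[2]
def proj(c,X,fish=False):
    K=c["intrinsics"];p=c["R"]@np.asarray(X,float)+c["t"]
    if fish:
        r=np.hypot(p[0],p[1]);th=np.arctan2(r,p[2]);return K[0,2]+K[0,0]*th*p[0]/r,K[1,2]+K[1,1]*th*p[1]/r
    return K[0,2]+K[0,0]*p[0]/p[2],K[1,2]+K[1,1]*p[1]/p[2]
def crop(c,u0,v0,u1,v1,s,name):
    im=c["frame"][v0:v1,u0:u1,::-1]
    im=cv2.resize(im,None,fx=s,fy=s,interpolation=cv2.INTER_CUBIC)
    for u in range((u0//10+1)*10,u1,10):
        cv2.line(im,((u-u0)*s,0),((u-u0)*s,8 if u%50 else 20),(0,255,255),1)
        if u%20==0: cv2.putText(im,str(u),((u-u0)*s-10,20),0,.4,(0,255,255),1)
    for v in range((v0//10+1)*10,v1,10):
        cv2.line(im,(0,(v-v0)*s),(8,(v-v0)*s),(0,255,255),1)
        if v%20==0: cv2.putText(im,str(v),(8,(v-v0)*s+4),0,.4,(0,255,255),1)
    cv2.imwrite("pics/"+name,im)
E
python3 - <<'E'
from h import *
c=read_camera("side")
crop(c,170,120,280,230,5,"s1.png"); crop(c,110,230,200,320,6,"s2.png")
E
```

```text
(no output)
```

View pics/s1.png

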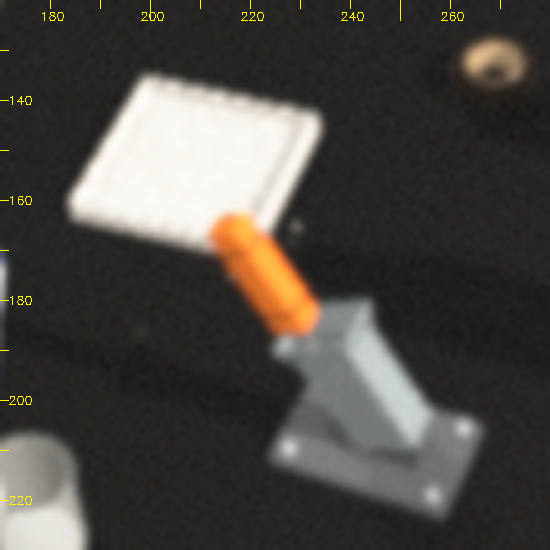

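View pics/s2.png

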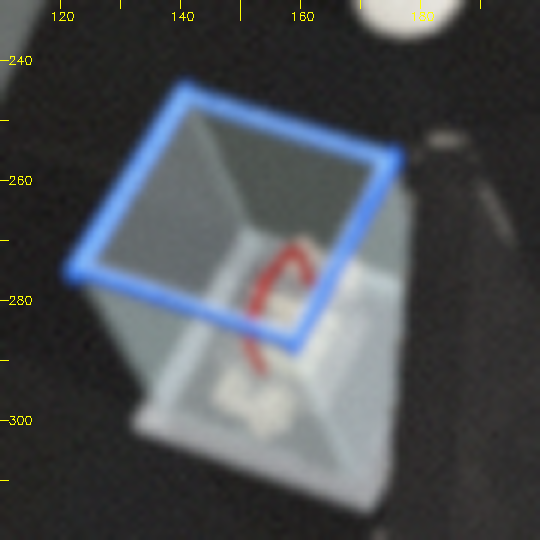

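Run:
```python
from h import *
c=read_camera("side")
np.set_printoptions(precision=4,suppress=True)
def show(n,pts,z):
    P=[onz(c,u,v,z) for u,v in pts]
    print(n,z); 
    for p in P: print("  ",p[:2])
    print("  edges",[round(float(np.linalg.norm(P[i]-P[(i+1)%len(P)])),4) for i in range(len(P))],"c",np.mean(P,0), "ang",[round(float(np.degrees(np.arctan2(*(P[(i+1)%len(P)]-P[i])[1::-1]))),1) for i in range(len(P))])
show("tank",[(140.8,243.3),(177.5,255.5),(159.5,289.4),(120.6,275.8)],0.14)
show("tray",[(199,135),(234.4,143.3),(225,171),(184,161)],0.014)
show("plate",[(223.6,212),(258.5,224),(266.8,206)],0.006)
show("bolts",[(228,209.5),(256.5,219),(262.7,205.5)],0.008)
# big hooks
show("bighook",[(239,241),(258,308)],0.012); show("smallhook",[(297,233),(334,252)],0.01)
show("beaker",[(176,226)],0.0)
show("bottle",[(301,195)],0);show("jar",[(296,152)],0)
print(-c["R"].T@c["t"])
```

```text
tank 0.14
   [ 0.4212 -0.2124]
   [ 0.5154 -0.2293]
   [ 0.501 -0.315]
   [ 0.4063 -0.2988]
  edges [0.0957, 0.087, 0.096, 0.0876] c [ 0.461  -0.2639  0.14  ] ang [-10.1, -99.5, 170.3, 80.2]
tray 0.014
   [0.4133 0.3043]
   [0.5428 0.2841]
   [0.5378 0.1542]
   [0.3965 0.175 ]
  edges [0.1311, 0.13, 0.1428, 0.1304] c [0.4726 0.2294 0.014 ] ang [-8.9, -92.2, 171.7, 82.6]
plate 0.006
   [0.5658 0.0014]
   [ 0.6737 -0.0235]
   [0.6883 0.0444]
  edges [0.1107, 0.0694, 0.1298] c [0.6426 0.0074 0.006 ] ang [-13.0, 77.9, -160.6]
bolts 0.008
   [0.5771 0.011 ]
   [ 0.6655 -0.0086]
   [0.6761 0.0427]
  edges [0.0905, 0.0524, 0.1039] c [0.6396 0.0151 0.008 ] ang [-12.5, 78.3, -162.3]
bighook 0.012
   [ 0.6297 -0.092 ]
   [ 0.7105 -0.2704]
  edges [0.1958, 0.1958] c [ 0.6701 -0.1812  0.012 ] ang [-65.6, 114.4]
smallhook 0.01
   [ 0.7854 -0.0381]
   [ 0.8896 -0.082 ]
  edges [0.1131, 0.1131] c [ 0.8375 -0.0601  0.01  ] ang [-22.9, 157.1]
beaker 0.0
   [ 0.4398 -0.0658]
  edges [0.0] c [ 0.4398 -0.0658  0.    ] ang [0.0]
bottle 0
   [0.7858 0.1082]
  edges [0.0] c [0.7858 0.1082 0.    ] ang [0.0]
jar 0
   [0.754  0.2917]
  edges [0.0] c [0.754  0.2917 0.    ] ang [0.0]
[ 0.7494 -0.6142  0.8916]
```

Run:
```python
from h import *
c=read_camera("side")
o=np.array([0.627,0.0229,0]);R=Rot.from_euler('z',-12.7,degrees=True).as_matrix()
h=o+R@[-.0732,0,.124]; a=R@[-.5,0,.866]
print(h,a)
for s in (-.034,0,.046): print(s,proj(c,h+a*s))
for X in [(-.055,-.035,.006),(.055,-.035,.006),(.055,.035,.006),(-.055,.035,.006)]: print(proj(c,o+R@np.array(X)))
b=np.array([.461,-.264,0.0825]); print("bail",proj(c,b))
```

```text
[0.55559087 0.03899274 0.124     ] [-0.48776727  0.1099231   0.866     ]
-0.034 (np.float64(226.60443303439132), np.float64(184.26072117162806))
0 (np.float64(220.48074971902196), np.float64(175.6234149357418))
0.046 (np.float64(211.8275733348264), np.float64(163.41832030652566))
(np.float64(223.5163756524812), np.float64(212.13857537373912))
(np.float64(258.2570727740706), np.float64(223.93221075789577))
(np.float64(266.85100811791943), np.float64(205.85570812525387))
(np.float64(233.17078009650092), np.float64(194.90591807403052))
bail (np.float64(154.79709171596198), np.float64(276.93577732475524))
```

```bash
cat >> h.py <<'E'
np.set_printoptions(precision=4,suppress=True)
def T():
    s=robot.observe(); return s["tool_pos"],Rot.from_euler('xyz',s["tool_rot"]),s
def plan(p,rpy_deg=None,R=None):
    p0,R0,s=T(); R1=R if R is not None else (Rot.from_euler('xyz',rpy_deg,degrees=True) if rpy_deg is not None else R0)
    print("t %.2f pos"%s["time"],p0,"rpy",np.degrees(s["tool_rot"]).round(2),"F",s["contact_force"].round(1),"open %.4f"%s["opening"])
    print("shift cm",(R0.inv().apply(np.asarray(p)-p0)*100).round(2),"rot deg",np.degrees((R0.inv()*R1).as_rotvec()).round(2))
E
python3 - <<'E'
from h import *
c=read_camera("scene")
for uv in [(442,320),(357,211)]: print(onz(c,*uv,0),onz(c,*uv,.3))
w=read_camera("wrist"); p,R,s=T()
print("camw in tool",R.inv().apply(-w["R"].T@w["t"]-p),"axis",R.inv().apply(w["R"][2]))
plan([.137,-.507,.45])
plan([.40,-.06,.45],[180,0,-12.7])
E
```

```text
[ 0.6414 -0.5777  0.    ] [ 0.4114 -0.5668  0.3   ]
[ 0.8741 -0.2225  0.    ] [ 0.5811 -0.3078  0.3   ]
camw in tool [ 0.0763  0.0003 -0.139 ] axis [-0.2785 -0.0005  0.9604]
t 0.40 pos [ 0.1369 -0.5068  0.2456] rpy [-179.99   -0.     15.11] F [ 0.3 -0.4  0.4] open 0.0915
shift cm [  0.     0.02 -20.44] rot deg [0. 0. 0.]
t 0.40 pos [ 0.1369 -0.5068  0.2456] rpy [-179.99   -0.     15.11] F [ 0.3 -0.4  0.4] open 0.0915
shift cm [ 37.05 -36.28 -20.43] rot deg [-0.01  0.   27.81]
```

```bash
python3 -m crank '[[0,0,-6,0,0,0,1],[0,0,-12,0,0,0,1],[0,0,-18,0,0,0,1],[3,-3,-20,0,0,0,1],[7,-7,-20,0,0,5,1]]'
python3 - <<'E'
from h import *
plan([.40,-.06,.45],[180,0,-12.7])
E
```

```text
time: 1.02
tool_pos: [0.1865, -0.421, 0.4471]
tool_rot: [3.138, -0.0, 0.173]
contact_force: [0.5, 1.2, -0.4]
opening: 0.0915
t 1.02 pos [ 0.1865 -0.421   0.4471] rpy [179.8   -0.02   9.9 ] F [ 0.5  1.2 -0.4] open 0.0915
shift cm [ 27.24 -31.89  -0.39] rot deg [ 0.19 -0.06 22.6 ]
```

```bash
python3 -m crank '[[4,-4.5,0,0,0,5,1],[8,-9,0,0,0,10,1],[12,-13.5,0,0,0,15,1],[16,-18.5,0,0,0,20,1],[20,-23.5,0,0,0,22.6,1]]';python3 -m crank '[[4,-6.5,0,0,0,0,1],[4,-6.5,0,0,0,0,1],[4,-6.5,0,0,0,0,1]]'
python3 - <<'E'
from h import *
plan([.40,-.06,.45],[180,0,-12.7])
for n in ["scene","side","wrist"]:
    c=read_camera(n)
    cv2.imwrite(f"pics/{n}1.png",cv2.resize(c["frame"][:,:,::-1],(800,600),interpolation=cv2.INTER_CUBIC))
E
```

```text
time: 1.65
tool_pos: [0.3408, -0.1553, 0.4459]
tool_rot: [3.141, -0.001, -0.22]
contact_force: [1.1, -0.6, -0.0]
opening: 0.0917
time: 2.02
tool_pos: [0.3936, -0.1021, 0.4455]
tool_rot: [3.141, 0.001, -0.216]
contact_force: [-1.0, -1.1, 0.8]
opening: 0.0917
t 2.02 pos [ 0.3936 -0.1021  0.4455] rpy [179.98   0.04 -12.37] F [-1.  -1.1  0.8] open 0.0917
shift cm [-0.28 -4.25 -0.45] rot deg [0.02 0.04 0.33]
```

View pics/wrist1.png

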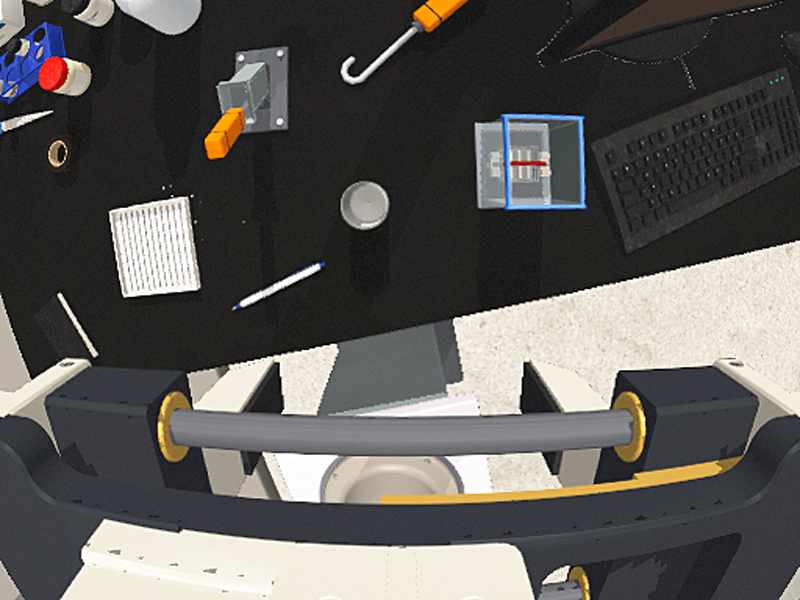

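View pics/scene1.png

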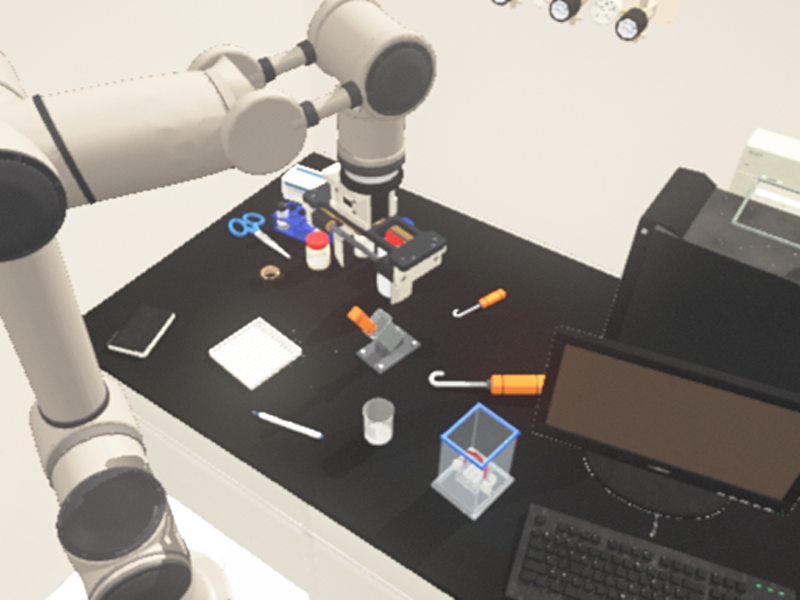

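The wrist view shows all of it: tray with drain lines at (155,247), holder (255,95) with the hook handle (225,135), tank rim (545,162) with the red bail (527,162), and beaker (365,205). The big loose hook is at (390,45). Now for scene and wrist crops to triangulate.

Run:
```python
from h import *
c=read_camera("scene"); crop(c,215,185,275,240,10,"c1.png"); crop(c,270,250,340,335,7,"c2.png")
w=read_camera("wrist"); crop(w,120,20,200,110,6,"w1.png"); crop(w,295,60,385,145,7,"w2.png"); crop(w,60,115,140,200,6,"w3.png")
import pickle; pickle.dump((c,w),open("cw.pkl","wb"))
a=[cv2.imread("pics/"+n) for n in ("c1.png","w1.png")]
```

```text
(no output)
```

View pics/c1.png

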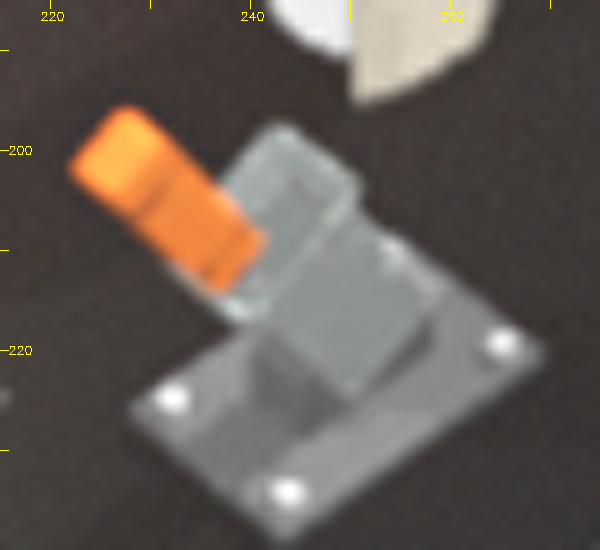

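View pics/c2.png

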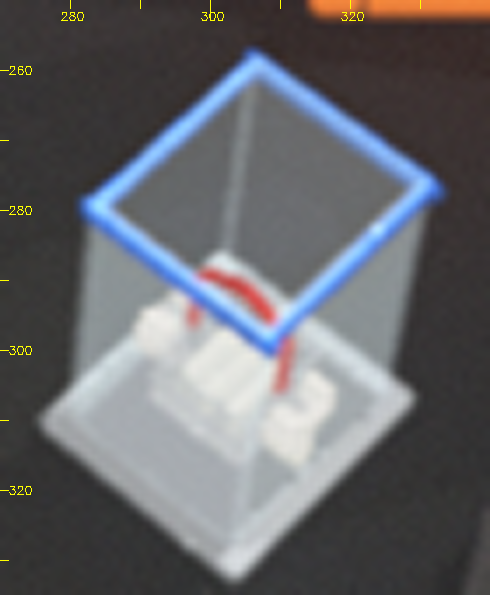

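View pics/w1.png

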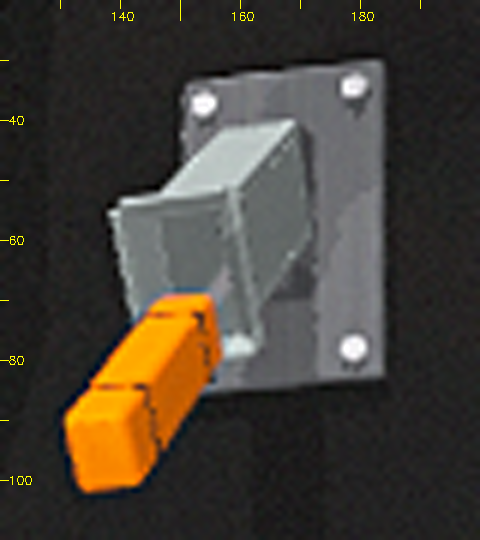

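View pics/w2.png

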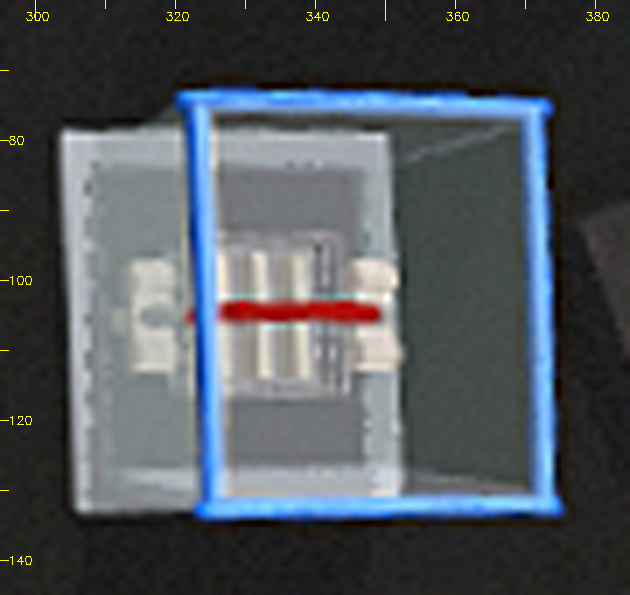

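View pics/w3.png

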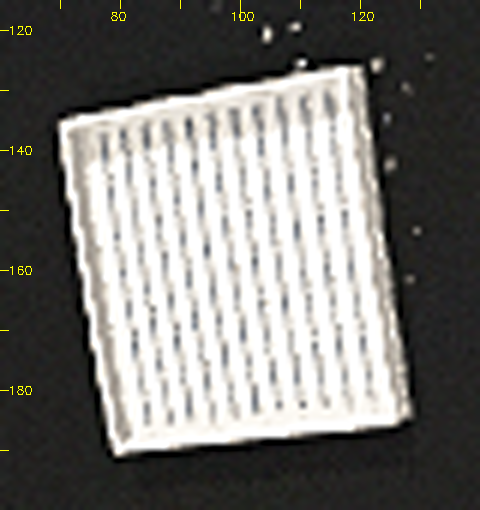

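Run:
```python
from h import *
import pickle; c,w=pickle.load(open("cw.pkl","rb"))
def show(n,cam,pts,z,f):
    P=np.array([onz(cam,u,v,z,f) for u,v in pts])
    E=np.roll(P,-1,0)-P
    print(n,"c",P.mean(0)[:2],"diagmid",((P[0]+P[2])/2)[:2],"L",np.linalg.norm(E,axis=1),"ang",np.degrees(np.arctan2(E[:,1],E[:,0])).round(1))
show("tank w",w,[(321,73.1),(373.7,75.1),(375,132.6),(323.9,133.7)],.14,1)
show("tank s",c,[(306.1,257.4),(333.1,277.1),(308.9,300.3),(281.7,279.3)],.14,0)
print("bail w",[onz(w,u,104.6,.0825,1)[:2] for u in (330,340)])
show("tray w",w,[(70.3,135.3),(120,126.3),(128.7,184.7),(79.7,190.3)],.014,1)
show("plate w",w,[(151.3,33.3),(183.8,30),(183.8,82.5),(155.3,85.3)],.006,1)
show("bolts w",w,[(153.8,37.2),(179,34.3),(178.8,78)],.008,1)
show("plate s",c,[(228,225.8),(243.5,239),(269.5,220)],.006,0)
```

```text
tank w c [ 0.4582 -0.2624] diagmid [ 0.4586 -0.2622] L [0.085  0.091  0.0839 0.0926] ang [-99.9 170.3  81.1  -9. ]
tank s c [ 0.4591 -0.2623] diagmid [ 0.4593 -0.2622] L [0.0861 0.0935 0.0853 0.0942] ang [-100.1  170.3   80.4   -9.2]
bail w [array([ 0.4604, -0.2459]), array([ 0.4575, -0.2635])]
tray w c [0.4654 0.2278] diagmid [0.4658 0.2277] L [0.13   0.1237 0.1301 0.1255] ang [-98.6 172.   82.2  -8.1]
plate w c [0.6247 0.0232] diagmid [0.6257 0.0253] L [0.0682 0.1089 0.0593 0.1112] ang [-103.1  167.9   78.6   -7.5]
bolts w c [0.6387 0.0151] diagmid [0.6258 0.0269] L [0.0527 0.0905 0.1047] ang [-102.3  167.7   17.9]
plate s c [0.6076 0.0192] diagmid [0.6285 0.0272] L [0.0711 0.1117 0.1303] ang [-103.   -11.1  135.9]
```

```bash
cat > fit.py <<'E'
from h import *
import pickle
from scipy.optimize import minimize
c,w=pickle.load(open("cw.pkl","rb")); s=read_camera("side")
cams=[(c,0,(215,185,260,240)),(s,0,(205,155,240,195)),(w,1,(120,60,165,110))]
S=8
ms=[]
for cam,f,(u0,v0,u1,v1) in cams:
    im=cam["frame"][v0:v1,u0:u1].astype(np.float32)
    im=cv2.resize(im,None,fx=S,fy=S,interpolation=cv2.INTER_LINEAR)
    m=((im[...,0]-im[...,2])>95).astype(np.uint8); ms.append(m); 
box=np.array([(x,y,z) for x in(-.011,.011) for y in(-.009,.009) for z in(-.034,.046)])
def Rm(lean,yaw): return (Rot.from_euler('z',yaw)*Rot.from_euler('y',-lean))
def hull(p,cam,f,r):
    P=Rm(p[3],p[4]).apply(box)+p[:3]
    q=np.array([proj(cam,X,f) for X in P]); q=((q-np.array(r[:2])+.5)*S-.5)
    return cv2.convexHull(q.astype(np.float32))
def masks(p):
    out=[]
    for (cam,f,r),m in zip(cams,ms):
        k=np.zeros_like(m); cv2.fillConvexPoly(k,np.round(hull(p,cam,f,r)*16).astype(np.int32),1,shift=4); out.append(k)
    return out
def cost(p,per=False):
    v=[1-(k&m).sum()/max(1,(k|m).sum()) for k,m in zip(masks(p),ms)]
    return v if per else sum(v)+ (np.degrees(p[4]+.213)/20)**2
x0=np.array([.5556,.0415,.124,np.radians(30),-.213])
best=None
for l in (26,30):
    sim=np.vstack([x0]+[x0+np.eye(5)[i]*d for i,d in enumerate([.008,.008,.006,.08,.04])]); sim[:,3]+=np.radians(l-30)
    r=minimize(cost,sim[0],method="Nelder-Mead",options=dict(initial_simplex=sim,maxiter=600,xatol=1e-5,fatol=1e-5))
    print(r.fun,cost(r.x,True),r.x[:3],np.degrees(r.x[3:]))
    best=r if best is None or r.fun<best.fun else best
print("home",cost(x0,True)); np.save("hook.npy",best.x)
vis=[]
for (cam,f,rr),m in zip(cams,ms):
    u0,v0,u1,v1=rr
    im=cv2.resize(cam["frame"][v0:v1,u0:u1,::-1],None,fx=S,fy=S,interpolation=cv2.INTER_LINEAR)
    cv2.polylines(im,[np.round(hull(best.x,cam,f,rr)).astype(np.int32)],True,(0,255,0),1)
    cv2.polylines(im,[np.round(hull(x0,cam,f,rr)).astype(np.int32)],True,(255,0,255),1)
    vis.append(cv2.resize(im,(260,300)))
cv2.imwrite("pics/fit.png",np.hstack(vis))
E
python3 fit.py
```

```text
0.34464598780267713 [np.float64(0.10449712393236887), np.float64(0.12067700691678895), np.float64(0.11935570469798662)] [0.564  0.0395 0.1267] [ 29.0069 -12.4195]
0.3386675088898319 [np.float64(0.10218340611353716), np.float64(0.11925739458779105), np.float64(0.11692713236678587)] [0.5639 0.0396 0.1268] [ 29.2164 -11.8578]
home [np.float64(0.5611170354572115), np.float64(0.3897696142273319), np.float64(0.4325631977273232)]
```

View pics/fit.png

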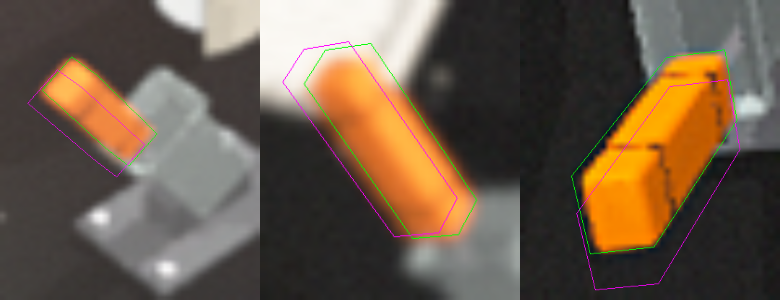

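Overlay shows a close fit in all three views (green): hook origin at (0.564, 0.040, 0.127), lean about 29°. The choice is clear: the candidates were the large loose hook (scene 490,383), the small loose hook (scene 480,302) and the one in the holder (scene 365,325), whose 80 mm handle matches the middle size.

Run:
```python
from h import *
plan([.506,.052,.235],[180,-29.2,-12])
plan([.559,.0406,.1355],[180,-29.2,-12])
```

```text
t 2.33 pos [ 0.393  -0.1035  0.4458] rpy [179.98  -0.01 -12.62] F [-0.2 -0.7 -0.3] open 0.0918
shift cm [  7.63 -17.65  21.08] rot deg [ 0.18 29.19 -0.61]
t 2.33 pos [ 0.393  -0.1035  0.4458] rpy [179.98  -0.01 -12.62] F [-0.2 -0.7 -0.3] open 0.0918
shift cm [ 13.05 -17.7   31.03] rot deg [ 0.18 29.19 -0.61]
```

```bash
python3 -m crank '[[1.5,-3.5,4,0,6,0,1],[3,-7,8,0,12,0,1],[4.5,-10.5,12,0,18,0,1],[6,-14,16.5,0,24,0,1],[7.6,-17.65,21,0,29.2,-0.6,1]]';python3 -m crank '[[0,0,0,0,0,0,1]]'
python3 - <<'E'
from h import *
plan([.559,.0406,.1355],[180,-29.2,-12])
w=read_camera("wrist")
cv2.imwrite("pics/w4.png",cv2.resize(w["frame"][:,:,::-1],(800,600),interpolation=cv2.INTER_CUBIC))
E
```

```text
time: 2.95
tool_pos: [0.5063, 0.0538, 0.2354]
tool_rot: [3.14, -0.515, -0.208]
contact_force: [0.9, -2.4, -0.1]
opening: 0.0917
time: 3.08
tool_pos: [0.5036, 0.0546, 0.2316]
tool_rot: [3.136, -0.502, -0.203]
contact_force: [-0.6, -0.1, 0.3]
opening: 0.0922
t 3.08 pos [0.5036 0.0546 0.2316] rpy [179.7  -28.78 -11.62] F [-0.6 -0.1  0.3] open 0.0922
shift cm [ 0.38  0.2  11.17] rot deg [0.12 0.42 0.33]
```

View pics/w4.png

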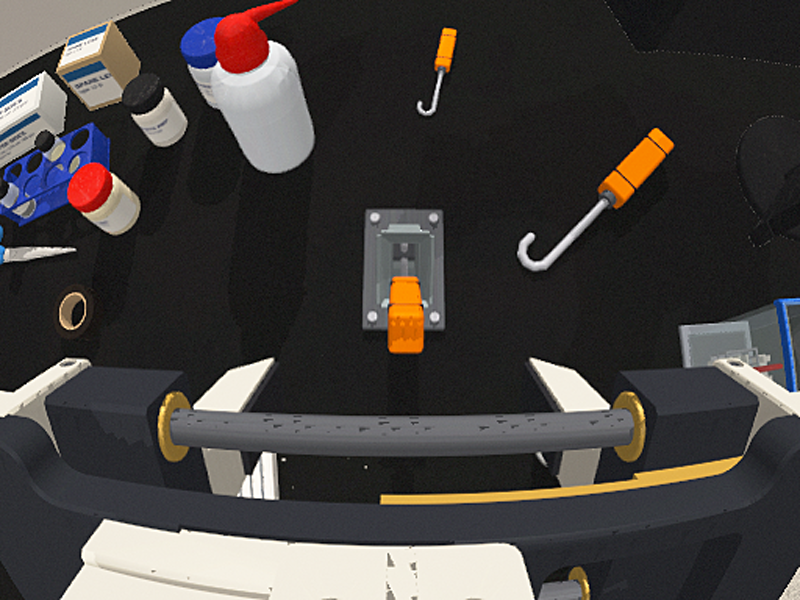

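The handle (405,315) is centred between the jaws and the holder plate is square to the view, so I'll descend along the axis.

```bash
python3 -m crank '[[0.2,0.1,3,0,0.3,0.3,1],[0.4,0.2,6,0,0.4,0.3,1],[0.4,0.2,9,0,0.4,0.3,1],[0.4,0.2,11.1,0,0.4,0.3,1],[0.4,0.2,11.1,0,0.4,0.3,1]]' 30
python3 - <<'E'
from h import *
plan([.559,.0406,.1355],[180,-29.2,-12])
w=read_camera("wrist")
cv2.imwrite("pics/w5.png",cv2.resize(w["frame"][:,:,::-1],(800,600),interpolation=cv2.INTER_CUBIC))
E
```

```text
time: 3.75
tool_pos: [0.5626, 0.0374, 0.1412]
tool_rot: [3.141, -0.516, -0.215]
contact_force: [-0.4, -0.1, 0.7]
opening: 0.0917
t 3.75 pos [0.5626 0.0374 0.1412] rpy [179.94 -29.59 -12.31] F [-0.4 -0.1  0.7] open 0.0917
shift cm [-0.65 -0.24  0.28] rot deg [ 0.21 -0.39 -0.27]
```

View pics/w5.png

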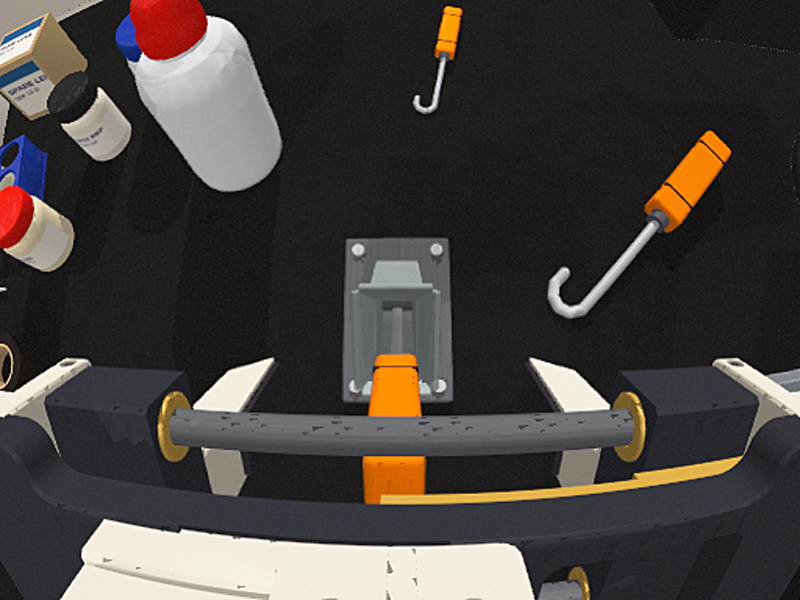

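```bash
python3 -m crank '[[-0.5,-0.2,0.2,0,-0.2,0,1],[-0.5,-0.2,0.2,0,-0.2,0,1],[-0.5,-0.2,0.2,0,-0.2,0,1]]'
python3 - <<'E'
from h import *
plan([.559,.0406,.1355],[180,-29.2,-12])
E
```

```text
time: 4.18
tool_pos: [0.559, 0.0422, 0.1372]
tool_rot: [3.142, -0.514, -0.212]
contact_force: [0.1, 0.4, 0.1]
opening: 0.0915
t 4.17 pos [0.559  0.0422 0.1372] rpy [180.   -29.46 -12.15] F [0.1 0.4 0.1] open 0.0915
shift cm [-0.06  0.15  0.17] rot deg [ 0.08 -0.26 -0.14]
```

Good. Close.

```bash
python3 -m crank '[[0,0.1,0.1,0,0,0,0.5],[0,0.1,0.1,0,0,0,0.15],[0,0.1,0.1,0,0,0,0],[0,0.1,0.1,0,0,0,0],[0,0.1,0.1,0,0,0,0]]' 40
python3 - <<'E'
from h import *
plan([.559,.0406,.1355],[180,-29.2,-12])
E
```

```text
time: 4.8
tool_pos: [0.5592, 0.0409, 0.1356]
tool_rot: [3.141, -0.513, -0.212]
contact_force: [-0.7, -0.5, 0.2]
opening: 0.0463
t 4.80 pos [0.5592 0.0409 0.1356] rpy [179.99 -29.4  -12.17] F [-0.7 -0.5  0.2] open 0.0463
shift cm [-0.02  0.04  0.01] rot deg [ 0.09 -0.2  -0.15]
```

```bash
python3 -m crank '[[0,0,0,0,0,0,0],[0,0,0,0,0,0,0],[0,0,0,0,0,0,0],[0,0,0,0,0,0,0],[0,0,0,0,0,0,0]]' 40
python3 - <<'E'
from h import *
plan([.559,.0406,.1355],[180,-29.2,-12])
for n in ["scene","wrist"]:
  w=read_camera(n)
  cv2.imwrite(f"pics/{n}6.png",cv2.resize(w["frame"][:,:,::-1],(800,600),interpolation=cv2.INTER_CUBIC))
E
```

```text
time: 5.42
tool_pos: [0.5592, 0.0409, 0.1357]
tool_rot: [3.141, -0.513, -0.212]
contact_force: [0.0, -0.3, -0.4]
opening: 0.0179
t 5.42 pos [0.5592 0.0409 0.1357] rpy [179.99 -29.4  -12.17] F [ 0.  -0.3 -0.4] open 0.0179
shift cm [-0.02  0.03  0.01] rot deg [ 0.09 -0.2  -0.15]
```

View pics/wrist6.png

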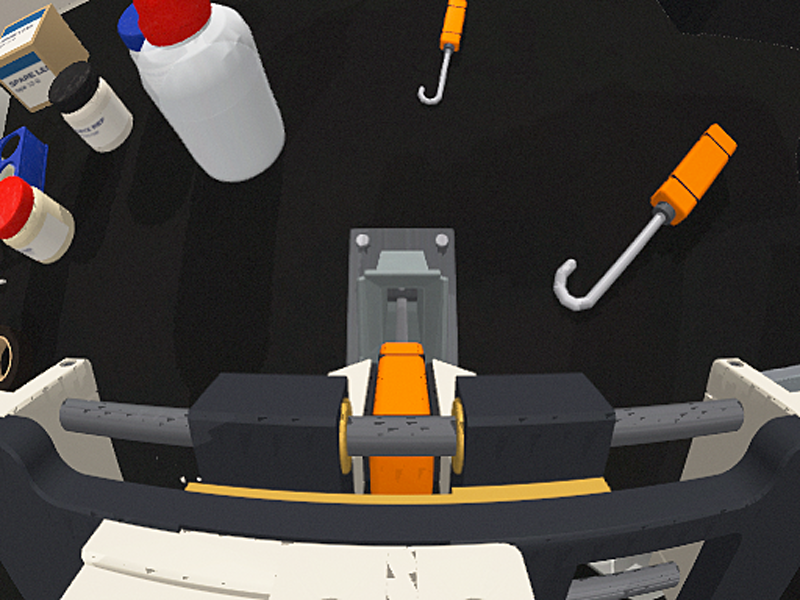

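View pics/scene6.png

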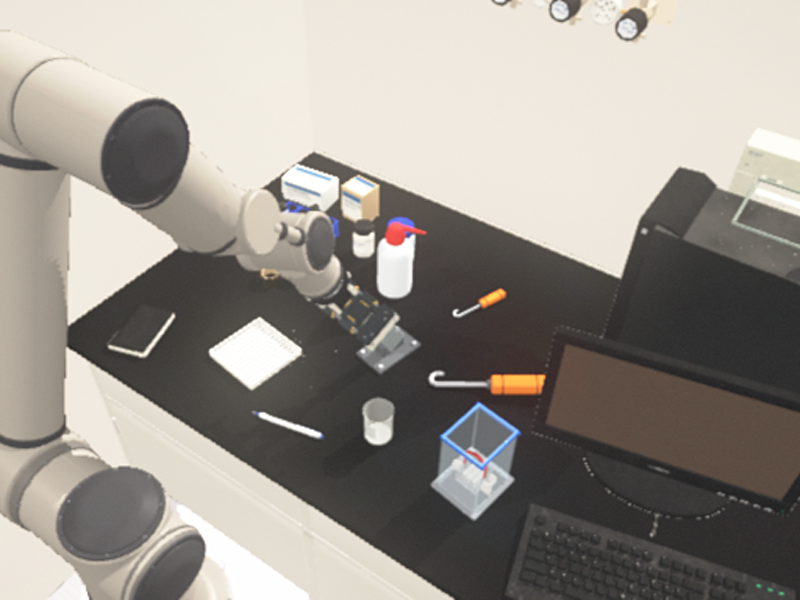

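Grip holds at 17.9 mm, matching the 18 mm handle. Now I'll pull it straight out along the slot axis.

```bash
python3 -m crank '[[0,0,-2.5,0,0,0,0],[0,0,-5,0,0,0,0],[0,0,-8,0,0,0,0],[0,0,-11,0,0,0,0],[0,0,-14,0,0,0,0]]' 50; python3 -m crank '[[0,0,-1,0,0,0,0],[0,0,-1,0,0,0,0]]'
python3 - <<'E'
from h import *
plan([.559,.0406,.1355],[180,-29.2,-12])
for n in ["side","scene"]:
  w=read_camera(n)
  cv2.imwrite(f"pics/{n}7.png",cv2.resize(w["frame"][:,:,::-1],(800,600),interpolation=cv2.INTER_CUBIC))
E
```

```text
time: 6.15
tool_pos: [0.4912, 0.0556, 0.2582]
tool_rot: [3.141, -0.512, -0.212]
contact_force: [-0.1, 0.3, -1.0]
opening: 0.0178
time: 6.4
tool_pos: [0.4872, 0.0566, 0.2664]
tool_rot: [-3.142, -0.514, -0.212]
contact_force: [0.2, -0.6, -1.2]
opening: 0.018
t 6.40 pos [0.4872 0.0566 0.2664] rpy [-180.    -29.43  -12.16] F [ 0.2 -0.6 -1.2] open 0.0180
shift cm [-0.03  0.05 15.01] rot deg [ 0.08 -0.23 -0.14]
```

View pics/side7.png

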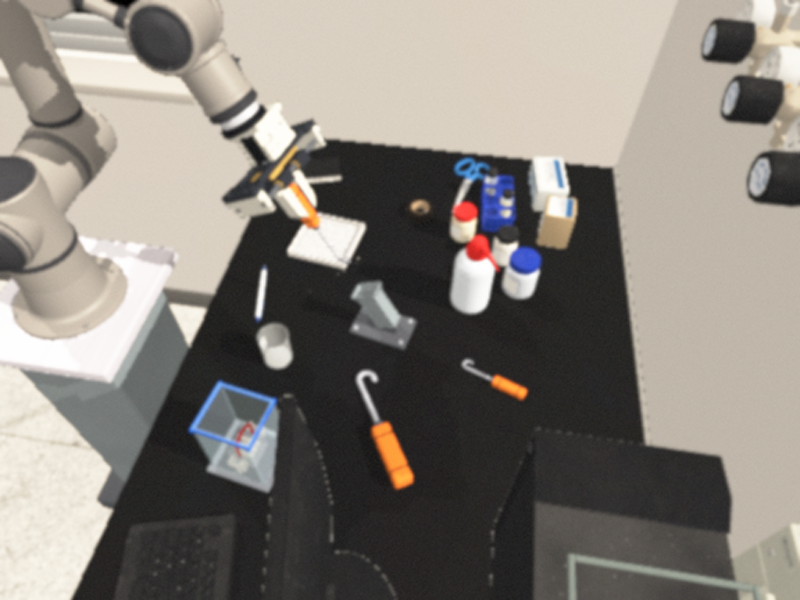

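View pics/scene7.png

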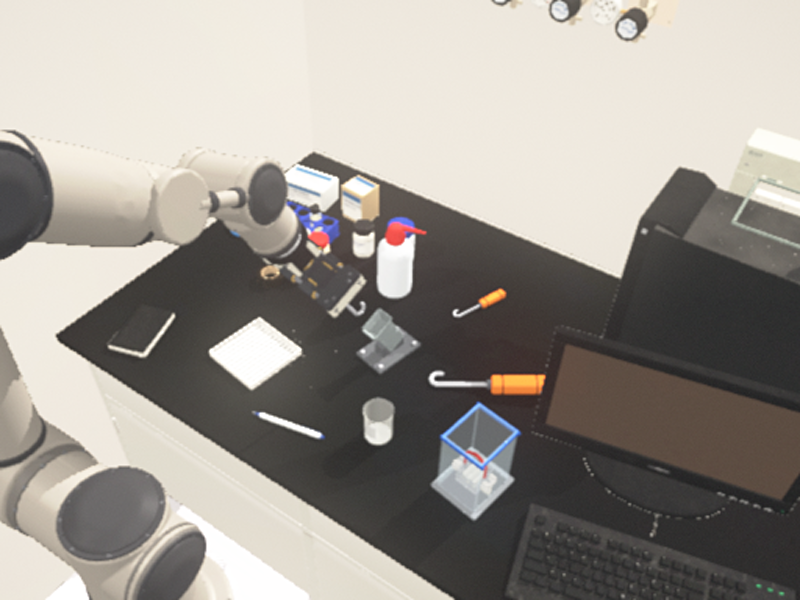

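Hook is out (side view: the rod extends below the jaws at (335,245)). Next I'll move it above the tank and bring it upright.

Run:
```python
from h import *
plan([.4282,-.2572,.32],[180,0,-9.6])
p0,R0,s=T(); R1=Rot.from_euler('xyz',[180,0,-9.6],degrees=True)
print(np.degrees((R0.inv()*R1).as_rotvec()))
for f in (.2,.4,.6,.8,1): # world line with raised height
    p=p0+f*(np.array([.4282,-.2572,.34])-p0); print((R0.inv().apply(p-p0)*100).round(2))
```

```text
t 6.50 pos [0.4871 0.0564 0.2652] rpy [179.96 -29.3  -12.16] F [-0.1  0.2 -1.8] open 0.0176
shift cm [ 3.42 31.9  -4.34] rot deg [  0.69 -29.3   -2.52]
[  0.6904 -29.2993  -2.5167]
[ 0.88  6.38 -1.22]
[ 1.76 12.76 -2.43]
[ 2.64 19.14 -3.65]
[ 3.52 25.52 -4.87]
[ 4.4  31.9  -6.08]
```

```bash
python3 -m crank '[[0.5,3,-2,0,-6,-0.5,0],[1.5,8,-4,0,-12,-1,0],[2.5,13.5,-5,0,-18,-1.5,0],[3.5,19,-6,0,-24,-2,0],[4.4,25,-6,0.7,-29.3,-2.5,0]]'; python3 -m crank '[[0,4,0,0,0,0,0],[0,6,0,0,0,0,0],[0,6.9,0,0,0,0,0],[0,6.9,0,0,0,0,0],[0,6.9,0,0,0,0,0]]'
python3 - <<'E'
from h import *
plan([.4282,-.2572,.32],[180,0,-9.6])
E
```

```text
time: 7.12
tool_pos: [0.4433, -0.192, 0.3402]
tool_rot: [-3.14, 0.001, -0.168]
contact_force: [1.0, 0.2, -0.6]
opening: 0.0176
time: 7.75
tool_pos: [0.4319, -0.2566, 0.3404]
tool_rot: [-3.141, -0.002, -0.166]
contact_force: [-0.1, -0.3, -0.1]
opening: 0.0177
t 7.75 pos [ 0.4319 -0.2566  0.3404] rpy [-179.96   -0.12   -9.53] F [-0.1 -0.3 -0.1] open 0.0177
shift cm [-0.36  0.12  2.04] rot deg [-0.04 -0.12  0.07]
```

```bash
python3 -m crank '[[-0.36,0.1,1.5,0,-0.1,0,0],[-0.36,0.1,3,0,-0.1,0,0],[-0.36,0.1,3,0,-0.1,0,0],[-0.36,0.1,3,0,-0.1,0,0]]'
python3 - <<'E'
from h import *
plan([.4282,-.2572,.32],[180,0,-9.6])
for n in ["side","scene","wrist"]:
  w=read_camera(n)
  cv2.imwrite(f"pics/{n}8.png",cv2.resize(w["frame"][:,:,::-1],(800,600),interpolation=cv2.INTER_CUBIC))
  if n=="side": crop(w,90,190,190,320,5,"s8.png")
  if n=="scene": crop(w,250,200,340,340,4,"c8.png")
  if n=="wrist": crop(w,200,120,320,300,4,"w8.png")
E
```

```text
time: 8.25
tool_pos: [0.4284, -0.2578, 0.311]
tool_rot: [-3.142, -0.001, -0.167]
contact_force: [0.1, 0.0, -1.3]
opening: 0.018
t 8.25 pos [ 0.4284 -0.2578  0.311 ] rpy [-180.     -0.06   -9.55] F [ 0.1  0.  -1.3] open 0.0180
shift cm [-0.03 -0.05 -0.9 ] rot deg [-0.   -0.06  0.05]
```

View pics/s8.png

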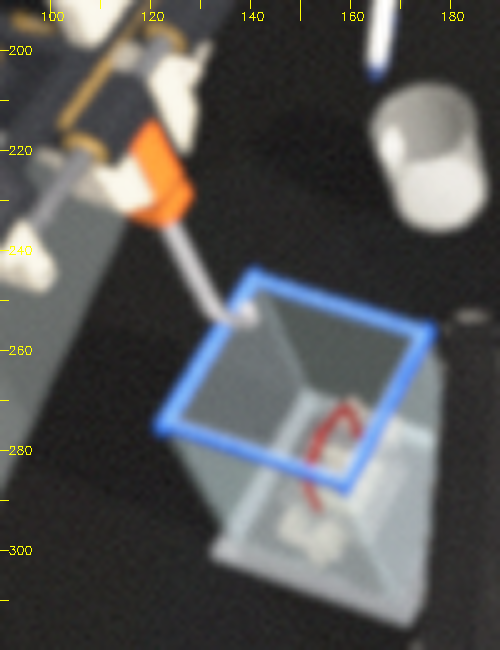

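View pics/scene8.png

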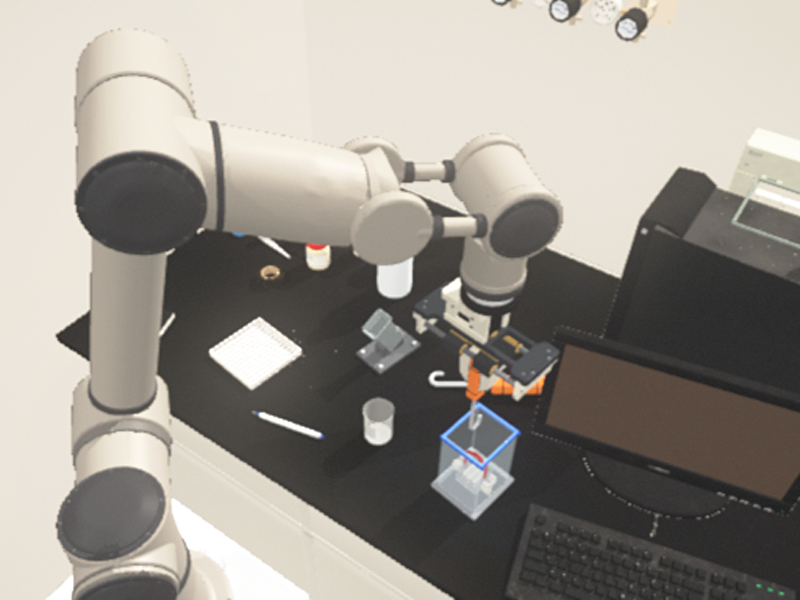

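View pics/wrist8.png

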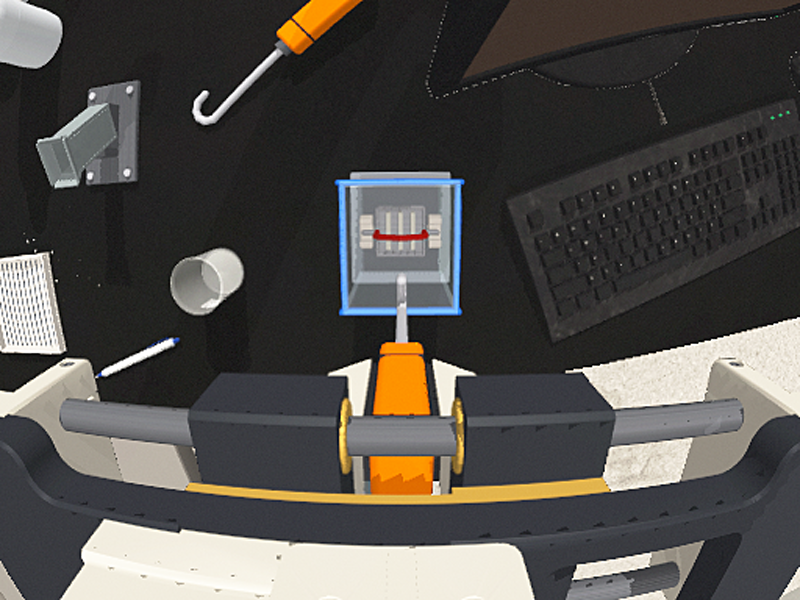

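Run:
```python
from h import *
p,R,_=T()
def hp(x,z,off=.010): return p+R.apply([x,0,-(z-off)])
for n,f in (("side",0),("scene",0),("wrist",1)):
    c=read_camera(n)
    im=c["frame"][:,:,::-1].copy(); S=4
    pts=[(0,-.034),(0,-.11),(.003,-.117),(.010,-.120),(.017,-.117),(.02,-.11),(.02,-.101)]
    q=np.array([proj(c,hp(*a),f) for a in pts])
    cx,cy=q.mean(0).astype(int); u0,v0=max(cx-50,0),max(cy-45,0)
    cr=cv2.resize(im[v0:v0+90,u0:u0+100],None,fx=S,fy=S,interpolation=cv2.INTER_CUBIC)
    cv2.polylines(cr,[np.round((q-[u0,v0]+.5)*S).astype(np.int32)],False,(0,255,0),1)
    cv2.imwrite(f"pics/ov_{n}.png",cr)
a=[cv2.imread(f"pics/ov_{n}.png") for n in("side","scene","wrist")]
a=[cv2.resize(x,(266,240)) if 0 else x for x in a]
h=min(x.shape[0] for x in a); cv2.imwrite("pics/ov.png",cv2.resize(np.hstack([x[:h] for x in a]),(800,int(800*h/sum(x.shape[1] for x in a)))))
```

```text
(no output)
```

View pics/ov.png

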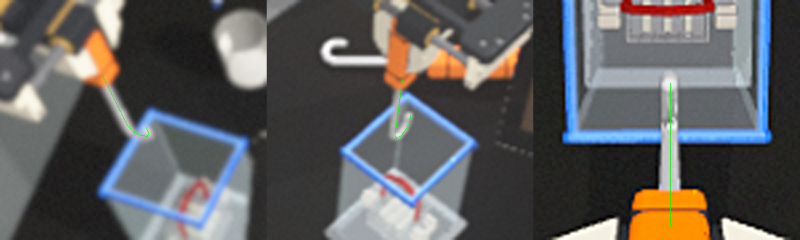

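The predicted hook outline lands on the real hook in all three views. Lowering it into the tank.

```bash
python3 -m crank '[[0,-0.05,1.5,0,0,0,0],[0,-0.05,3.5,0,0,0,0],[0,-0.05,5.5,0,0,0,0],[0,-0.05,7.5,0,0,0,0],[0,-0.05,9,0,0,0,0]]'
python3 - <<'E'
from h import *
plan([.4282,-.2572,.187],[180,0,-9.6])
E
```

```text
time: 9.18
tool_pos: [0.428, -0.2576, 0.2195]
tool_rot: [-3.141, 0.0, -0.168]
contact_force: [0.1, -0.7, -0.6]
opening: 0.0181
t 9.18 pos [ 0.428  -0.2576  0.2195] rpy [-179.95    0.03   -9.61] F [ 0.1 -0.7 -0.6] open 0.0181
shift cm [ 0.02 -0.04  3.25] rot deg [-0.05  0.03 -0.01]
```

```bash
python3 -m crank '[[0,0,1,0,0,0,0],[0,0,2.3,0,0,0,0],[0,0,3.2,0,0,0,0],[0,0,3.2,0,0,0,0],[0,0,3.2,0,0,0,0]]'
python3 - <<'E'
from h import *
plan([.4282,-.2572,.187],[180,0,-9.6])
c=read_camera("wrist"); crop(c,195,90,315,240,5,"w9.png"); 
c=read_camera("scene"); crop(c,260,220,350,335,5,"c9.png");
E
```

```text
time: 9.8
tool_pos: [0.4283, -0.2578, 0.1886]
tool_rot: [-3.141, -0.0, -0.168]
contact_force: [-1.1, 0.4, -1.3]
opening: 0.018
t 9.80 pos [ 0.4283 -0.2578  0.1886] rpy [-179.99   -0.03   -9.6 ] F [-1.1  0.4 -1.3] open 0.0180
shift cm [-0.02 -0.05  0.16] rot deg [-0.01 -0.03 -0.  ]
```

View pics/w9.png

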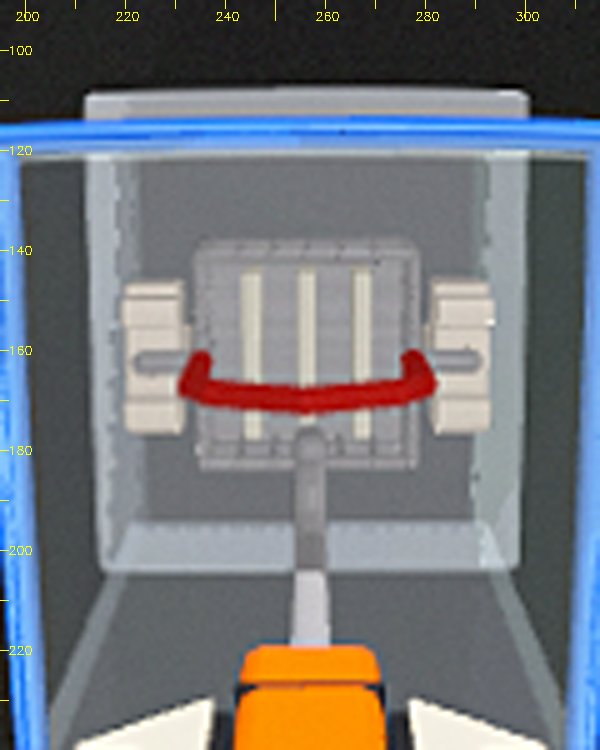

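View pics/c9.png

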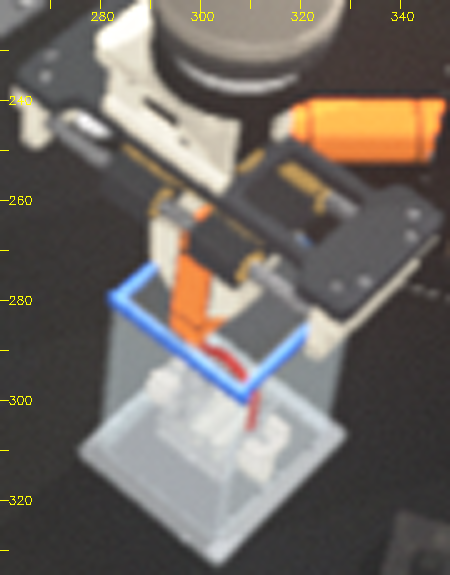

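The tip (257,178) is centred just this side of the red bail (257,168), clear of it. I'll go slightly lower, then advance under the wire.

```bash
python3 -m crank '[[0.15,0,0.2,0,0,0,0],[0.2,0,0.45,0,0,0,0],[0.5,0,0.45,0,0,0,0],[0.5,0,0.45,0,0,0,0]]'
python3 - <<'E'
from h import *
plan([.4282,-.2572,.187],[180,0,-9.6])
c=read_camera("wrist"); crop(c,215,120,300,215,6,"w10.png");
E
```

```text
time: 10.4
tool_pos: [0.4333, -0.2585, 0.1837]
tool_rot: [-3.141, -0.0, -0.167]
contact_force: [0.2, -0.5, -0.9]
opening: 0.0179
t 10.40 pos [ 0.4333 -0.2585  0.1837] rpy [-179.97   -0.     -9.6 ] F [ 0.2 -0.5 -0.9] open 0.0179
shift cm [-0.53 -0.04 -0.33] rot deg [-0.03 -0.    0.  ]
```

View pics/w10.png

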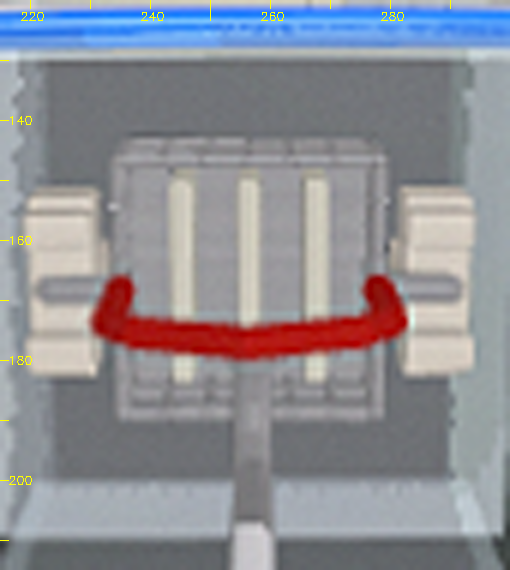

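The wire now overlaps the tip from above, so the tip is beneath it with no force. Advancing 1.5 cm.

```bash
python3 -m crank '[[0.4,0,0,0,0,0,0],[0.8,0,0,0,0,0,0],[1.2,0,0,0,0,0,0],[1.5,0,0,0,0,0,0],[1.5,0,0,0,0,0,0]]'
python3 - <<'E'
from h import *
plan([.4282,-.2572,.187],[180,0,-9.6])
c=read_camera("wrist"); crop(c,215,120,300,215,6,"w11.png");
E
```

```text
time: 11.08
tool_pos: [0.448, -0.2609, 0.1836]
tool_rot: [-3.141, 0.0, -0.167]
contact_force: [0.2, 0.8, -1.8]
opening: 0.0181
t 11.07 pos [ 0.448  -0.2609  0.1836] rpy [-179.96    0.01   -9.6 ] F [ 0.2  0.8 -1.8] open 0.0181
shift cm [-2.01 -0.04 -0.34] rot deg [-0.04  0.01  0.  ]
```

View pics/w11.png

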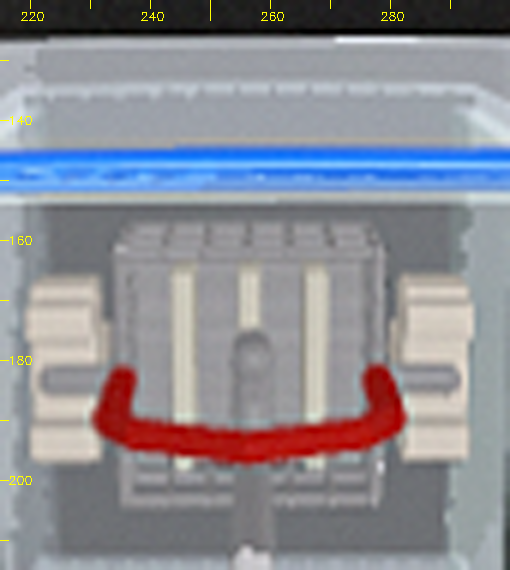

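The tip (256,178) shows beyond the wire (256,193), so the bail is captured. Lifting.

```bash
python3 -m crank '[[0,0,-0.8,0,0,0,0],[0,0,-1.6,0,0,0,0],[0,0,-2.0,0,0,0,0],[0,0,-2.4,0,0,0,0],[0,0,-2.9,0,0,0,0]]'; python3 -m crank '[[0,0,-0.6,0,0,0,0],[0,0,-1.2,0,0,0,0],[0,0,-1.8,0,0,0,0],[0,0,-2.4,0,0,0,0],[0,0,-3,0,0,0,0]]'
python3 - <<'E'
from h import *
plan([.448,-.2609,.38],[180,0,-9.6])
c=read_camera("wrist"); crop(c,195,90,315,240,5,"w12.png"); 
c=read_camera("scene"); crop(c,260,220,350,335,5,"c12.png");
E
```

```text
time: 11.75
tool_pos: [0.4476, -0.2608, 0.2127]
tool_rot: [-3.141, 0.001, -0.168]
contact_force: [-0.5, -0.2, -1.4]
opening: 0.0177
time: 12.38
tool_pos: [0.4478, -0.2609, 0.2431]
tool_rot: [-3.141, 0.0, -0.168]
contact_force: [0.5, 0.6, -2.3]
opening: 0.0176
t 12.38 pos [ 0.4478 -0.2609  0.2431] rpy [-179.96    0.     -9.6 ] F [ 0.5  0.6 -2.3] open 0.0176
shift cm [  0.02  -0.02 -13.69] rot deg [-0.04  0.   -0.  ]
```

View pics/w12.png

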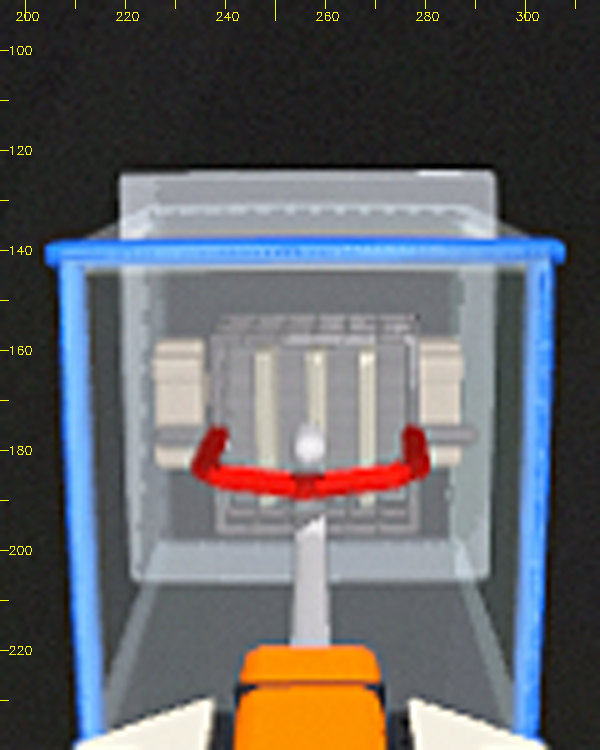

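View pics/c12.png

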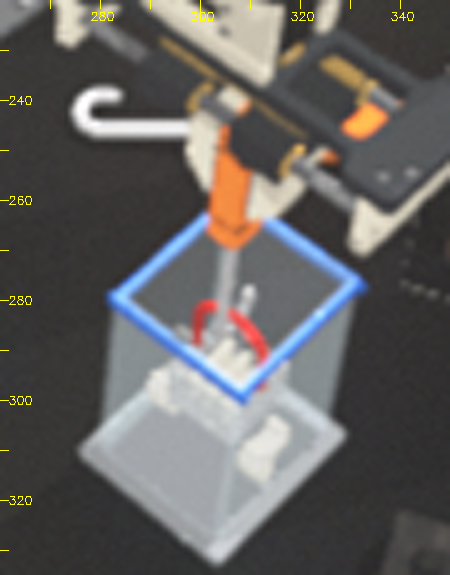

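The basket hangs on the hook and is level, with the ears lifted clear of the ledges. Raising it fully.

```bash
python3 -m crank '[[0,0,-0.8,0,0,0,0],[0,0,-2,0,0,0,0],[0,0,-3.4,0,0,0,0],[0,0,-5,0,0,0,0],[0,0,-6.6,0,0,0,0]]'; python3 -m crank '[[0,0,-1.6,0,0,0,0],[0,0,-3.2,0,0,0,0],[0,0,-4.8,0,0,0,0],[0,0,-6.3,0,0,0,0],[0,0,-7.4,0,0,0,0]]';python3 -m crank '[[0,0,-0.6,0,0,0,0],[0,0,-0.7,0,0,0,0],[0,0,-0.7,0,0,0,0]]'
python3 - <<'E'
from h import *
plan([.448,-.2609,.39],[180,0,-9.6])
for n in ["side","scene"]:
  w=read_camera(n)
  cv2.imwrite(f"pics/{n}13.png",cv2.resize(w["frame"][:,:,::-1],(800,600),interpolation=cv2.INTER_CUBIC))
E
```

```text
time: 13.1
tool_pos: [0.4479, -0.2611, 0.3102]
tool_rot: [-3.142, -0.001, -0.168]
contact_force: [0.6, 0.5, -3.1]
opening: 0.0175
time: 13.72
tool_pos: [0.4479, -0.2611, 0.3842]
tool_rot: [3.141, -0.001, -0.168]
contact_force: [1.3, 0.1, -2.4]
opening: 0.0175
time: 14.1
tool_pos: [0.4477, -0.261, 0.3893]
tool_rot: [-3.141, 0.001, -0.168]
contact_force: [-0.5, 0.3, -1.4]
opening: 0.0181
t 14.10 pos [ 0.4477 -0.261   0.3893] rpy [-179.94    0.05   -9.6 ] F [-0.5  0.3 -1.4] open 0.0181
shift cm [ 0.03 -0.01 -0.07] rot deg [-0.06  0.05 -0.  ]
```

View pics/side13.png

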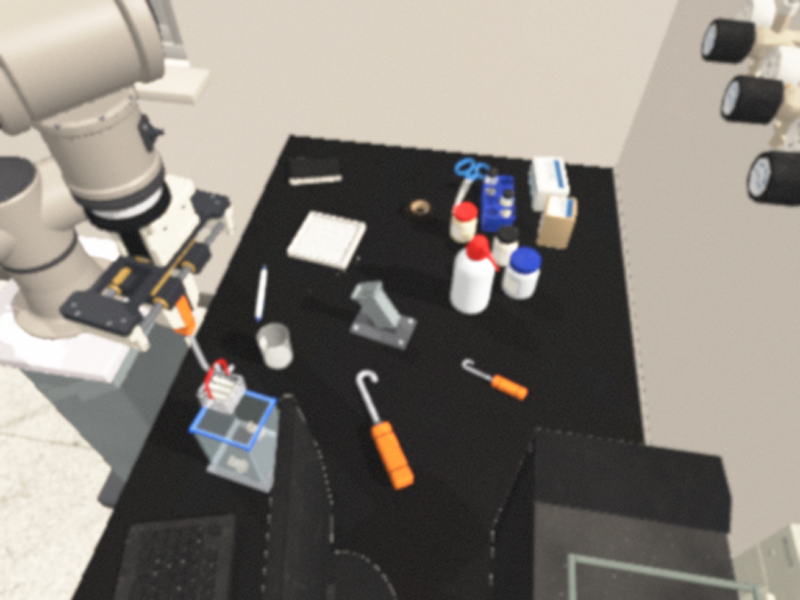

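View pics/scene13.png

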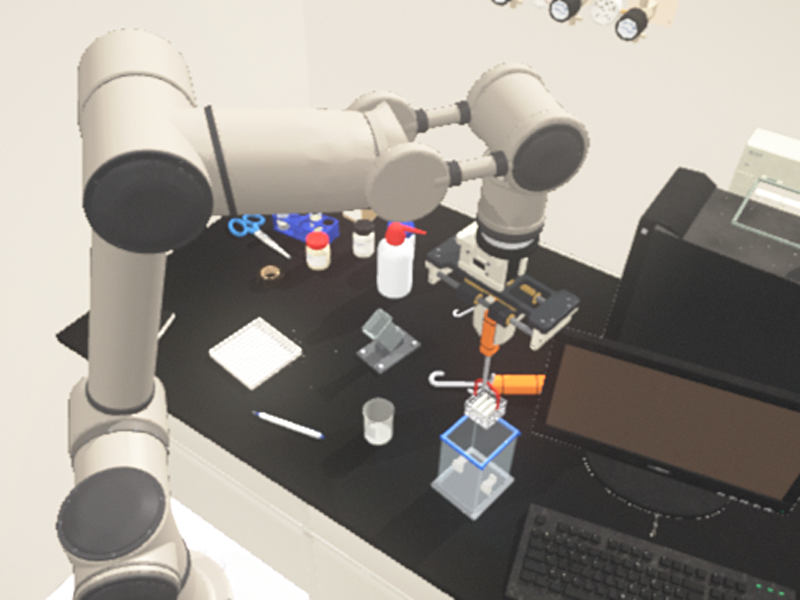

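Run:
```python
from h import *
plan([.4571,.2302,.39],[180,0,-8.6])
```

```text
t 14.20 pos [ 0.4477 -0.261   0.3892] rpy [-179.94    0.06   -9.61] F [-0.9 -0.2 -1.9] open 0.0178
shift cm [ -7.27 -48.58  -0.02] rot deg [-0.06  0.06 -1.01]
```

```bash
python3 -m crank '[[0,-0.3,0,0,0,0,0],[-0.1,-0.9,0,0,0,0,0],[-0.2,-1.8,0,0,0,0,0],[-0.4,-3,0,0,0,0,0],[-0.6,-4.4,0,0,0,0,0]]';python3 -m crank '[[-0.2,-1.7,0,0,0,0,0],[-0.4,-3.6,0,0,0,0,0],[-0.6,-5.6,0,0,0,0,0],[-0.8,-7.6,0,0,0,0,0],[-1,-9.6,0,0,0,0,0]]'
python3 - <<'E'
from h import *
plan([.4571,.2302,.39],[180,0,-8.6])
E
```

```text
time: 14.82
tool_pos: [0.4492, -0.2156, 0.3898]
tool_rot: [-3.141, -0.0, -0.168]
contact_force: [-0.3, 0.0, -1.7]
opening: 0.0179
time: 15.45
tool_pos: [0.4554, -0.1187, 0.3899]
tool_rot: [-3.141, -0.0, -0.167]
contact_force: [-0.5, 0.2, -2.1]
opening: 0.0176
t 15.45 pos [ 0.4554 -0.1187  0.3899] rpy [-179.96   -0.01   -9.58] F [-0.5  0.2 -2.1] open 0.0176
shift cm [ -5.63 -34.43   0.01] rot deg [-0.04 -0.01 -0.98]
```

```bash
python3 -m crank '[[-0.3,-2,0,0,0,0,0],[-0.6,-4,0,0,0,0,0],[-1,-6,0,0,0,0,0],[-1.4,-8,0,0,0,0,0],[-1.7,-10,0,0,0,0,0]]';python3 -m crank '[[-0.3,-2,0,0,0,0,0],[-0.6,-4,0,0,0,0,0],[-1,-6,0,0,0,0,0],[-1.4,-8,0,0,0,-0.3,0],[-1.7,-10,0,0,0,-0.5,0]]'
python3 - <<'E'
from h import *
plan([.4571,.2302,.39],[180,0,-8.6])
w=read_camera("scene")
cv2.imwrite(f"pics/scene14.png",cv2.resize(w["frame"][:,:,::-1],(800,600),interpolation=cv2.INTER_CUBIC))
E
```

```text
time: 16.08
tool_pos: [0.455, -0.0173, 0.39]
tool_rot: [-3.141, -0.0, -0.167]
contact_force: [-0.7, -0.1, -2.2]
opening: 0.0178
time: 16.7
tool_pos: [0.4547, 0.0841, 0.3901]
tool_rot: [-3.141, -0.0, -0.158]
contact_force: [0.5, 0.2, -2.1]
opening: 0.0182
t 16.70 pos [0.4547 0.0841 0.3901] rpy [-179.96   -0.01   -9.07] F [ 0.5  0.2 -2.1] open 0.0182
shift cm [ -2.07 -14.47   0.02] rot deg [-0.04 -0.01 -0.47]
```

View pics/scene14.png

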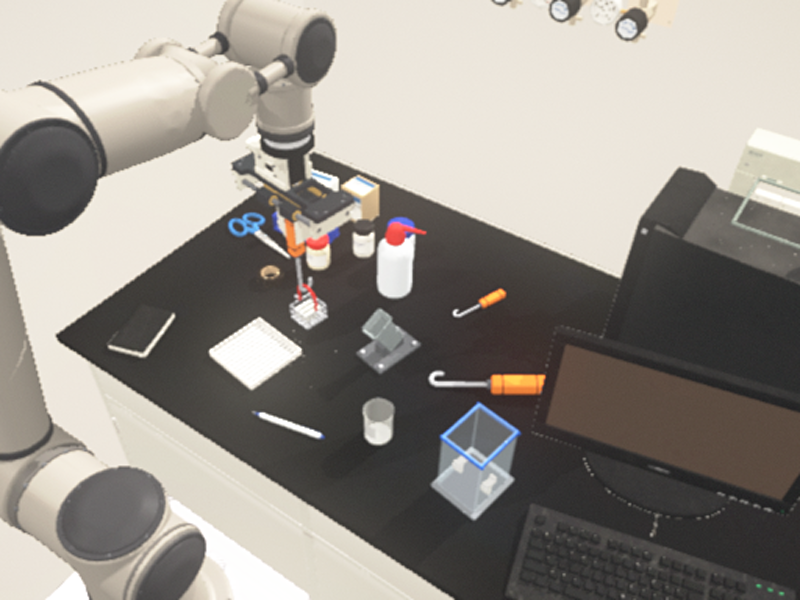

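The basket hangs steadily at (308,305), near the tray. I'll slow down over the tray.

```bash
python3 -m crank '[[-0.3,-2,0,0,0,0,0],[-0.6,-4,0,0,0,0,0],[-0.9,-6,0,0,0,0,0],[-1.2,-8,0,0,0,-0.3,0],[-1.4,-9.8,0,0,0,-0.5,0]]';python3 -m crank '[[-0.2,-1.6,0,0,0,0,0],[-0.4,-2.9,0,0,0,0,0],[-0.5,-3.8,0,0,0,0,0],[-0.6,-4.4,0,0,0,0,0],[-0.65,-4.7,0,0,0,0,0]]'
python3 - <<'E'
from h import *
plan([.4571,.2302,.39],[180,0,-8.6])
for n in ["side","wrist"]:
  w=read_camera(n)
  cv2.imwrite(f"pics/{n}15.png",cv2.resize(w["frame"][:,:,::-1],(800,600),interpolation=cv2.INTER_CUBIC))
E
```

```text
time: 17.38
tool_pos: [0.4565, 0.1826, 0.3901]
tool_rot: [-3.141, -0.0, -0.15]
contact_force: [-0.7, 0.5, -1.8]
opening: 0.0177
time: 18.0
tool_pos: [0.4576, 0.2291, 0.39]
tool_rot: [-3.141, 0.0, -0.15]
contact_force: [0.8, -0.8, -3.1]
opening: 0.0181
t 18.00 pos [0.4576 0.2291 0.39  ] rpy [-179.98    0.     -8.61] F [ 0.8 -0.8 -3.1] open 0.0181
shift cm [-0.06 -0.11 -0.  ] rot deg [-0.02  0.   -0.01]
```

View pics/side15.png

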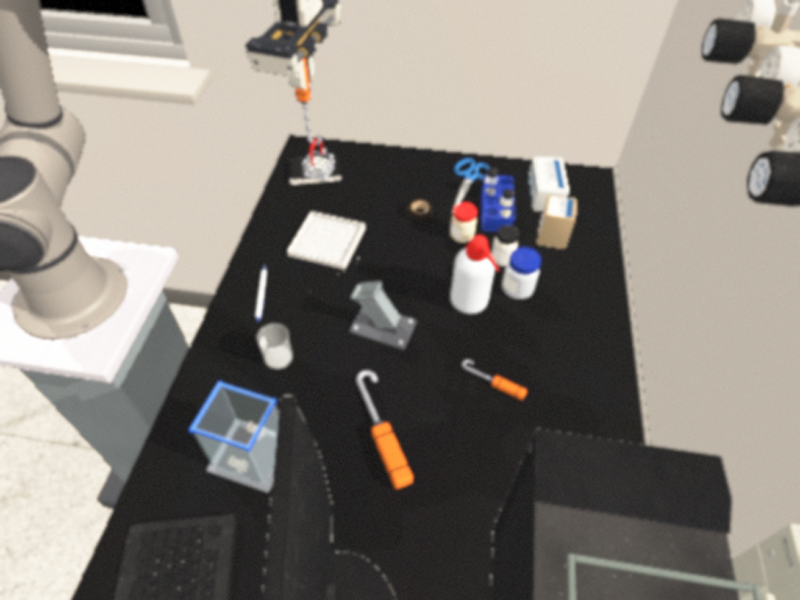

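View pics/wrist15.png

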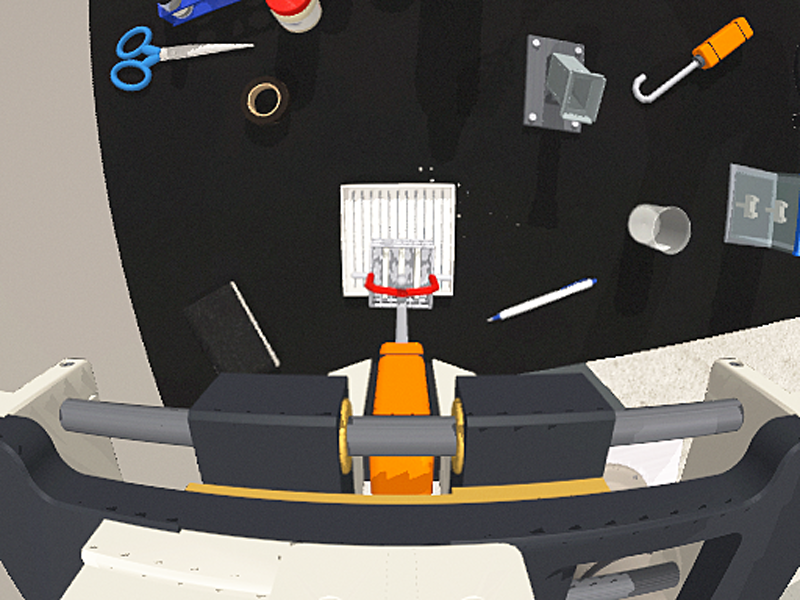

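The tray sits centred under the basket (tray centre (398,240)), and the basket hangs level. Lowering.

```bash
python3 -m crank '[[0,0,0.6,0,0,0,0],[0,-0.1,1.8,0,0,0,0],[0,-0.1,3.4,0,0,0,0],[0,-0.1,5,0,0,0,0],[0,-0.1,6.6,0,0,0,0]]';python3 -m crank '[[0,0,1.6,0,0,0,0],[0,0,3.2,0,0,0,0],[0,0,4.8,0,0,0,0],[0,0,6.4,0,0,0,0],[0,0,7.8,0,0,0,0]]';python3 -m crank '[[0,0,0.9,0,0,0,0],[0,0,1.6,0,0,0,0],[0,0,2.1,0,0,0,0],[0,0,2.4,0,0,0,0],[0,0,2.6,0,0,0,0]]'
python3 - <<'E'
from h import *
plan([.4571,.2302,.2],[180,0,-8.6])
E
```

```text
time: 18.73
tool_pos: [0.4574, 0.2297, 0.3226]
tool_rot: [-3.142, 0.001, -0.15]
contact_force: [-0.4, 0.4, -2.0]
opening: 0.0178
time: 19.35
tool_pos: [0.4573, 0.2298, 0.2446]
tool_rot: [-3.142, 0.001, -0.15]
contact_force: [-0.7, 0.1, -1.9]
opening: 0.0177
time: 19.98
tool_pos: [0.4578, 0.2301, 0.22]
tool_rot: [-3.141, -0.0, -0.15]
contact_force: [0.2, -0.4, -2.3]
opening: 0.0181
t 19.98 pos [0.4578 0.2301 0.22  ] rpy [-179.96   -0.02   -8.6 ] F [ 0.2 -0.4 -2.3] open 0.0181
shift cm [-0.07 -0.    2.  ] rot deg [-0.04 -0.02 -0.  ]
```

```bash
python3 -m crank '[[0,0,0.3,0,0,0,0],[0,0,0.6,0,0,0,0],[0,0,0.9,0,0,0,0],[0,0,1.2,0,0,0,0],[0,0,1.5,0,0,0,0]]';python3 -m crank '[[0,0,0.2,0,0,0,0],[0,0,0.4,0,0,0,0],[0,0,0.6,0,0,0,0],[0,0,0.8,0,0,0,0],[0,0,1,0,0,0,0]]'
python3 - <<'E'
from h import *
plan([.4571,.2302,.2],[180,0,-8.6])
w=read_camera("wrist");crop(w,195,90,315,240,5,"w16.png")
w=read_camera("side");crop(w,160,90,260,190,6,"s16.png")
E
```

```text
time: 20.6
tool_pos: [0.4577, 0.2301, 0.2048]
tool_rot: [-3.141, 0.0, -0.15]
contact_force: [0.2, -0.4, -3.4]
opening: 0.0178
time: 21.22
tool_pos: [0.4578, 0.2301, 0.195]
tool_rot: [-3.141, -0.0, -0.15]
contact_force: [0.7, 0.9, -0.6]
opening: 0.018
t 21.23 pos [0.4578 0.2301 0.195 ] rpy [-179.96   -0.01   -8.6 ] F [ 0.7  0.9 -0.6] open 0.0180
shift cm [-0.07 -0.   -0.5 ] rot deg [-0.04 -0.01 -0.  ]
```

View pics/w16.png

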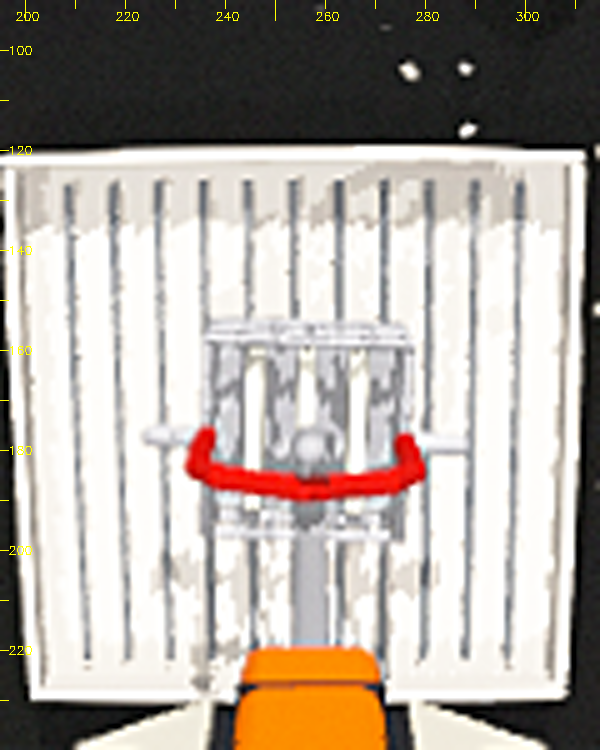

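View pics/s16.png

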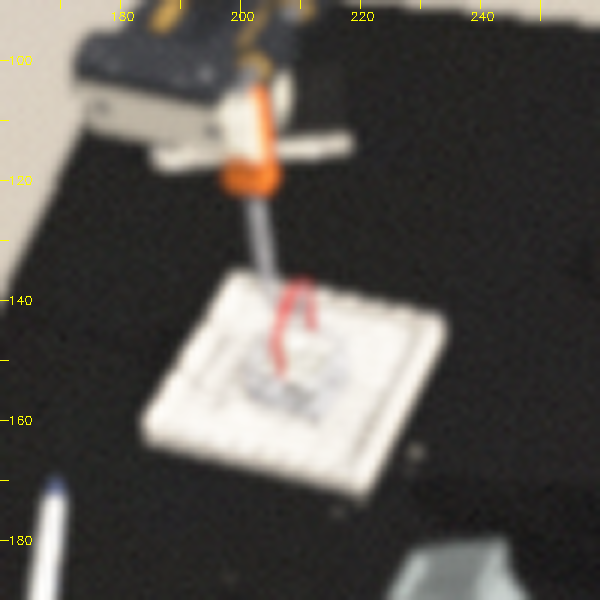

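The basket has landed: the vertical force fell back to the bare-hook level, and the basket is central in the tray. Lowering the hook to free it.

```bash
python3 -m crank '[[0,0,0.4,0,0,0,0],[0,0,0.9,0,0,0,0],[0,0,1.4,0,0,0,0],[0,0,1.9,0,0,0,0],[0,0,2.1,0,0,0,0]]'; python3 -m crank '[[0,0,0,0,0,0,0],[0,0,0,0,0,0,0]]'
python3 - <<'E'
from h import *
plan([.4571,.2302,.174],[180,0,-8.6])
w=read_camera("wrist");crop(w,195,90,315,240,5,"w17.png")
E
```

```text
time: 21.95
tool_pos: [0.4575, 0.23, 0.1735]
tool_rot: [-3.141, 0.001, -0.15]
contact_force: [-0.1, -0.8, -1.1]
opening: 0.0175
time: 22.2
tool_pos: [0.4578, 0.2301, 0.1741]
tool_rot: [-3.141, -0.0, -0.15]
contact_force: [0.3, -0.4, -1.2]
opening: 0.0181
t 22.20 pos [0.4578 0.2301 0.1741] rpy [-179.96   -0.01   -8.6 ] F [ 0.3 -0.4 -1.2] open 0.0181
shift cm [-0.07  0.    0.01] rot deg [-0.04 -0.01 -0.  ]
```

View pics/w17.png

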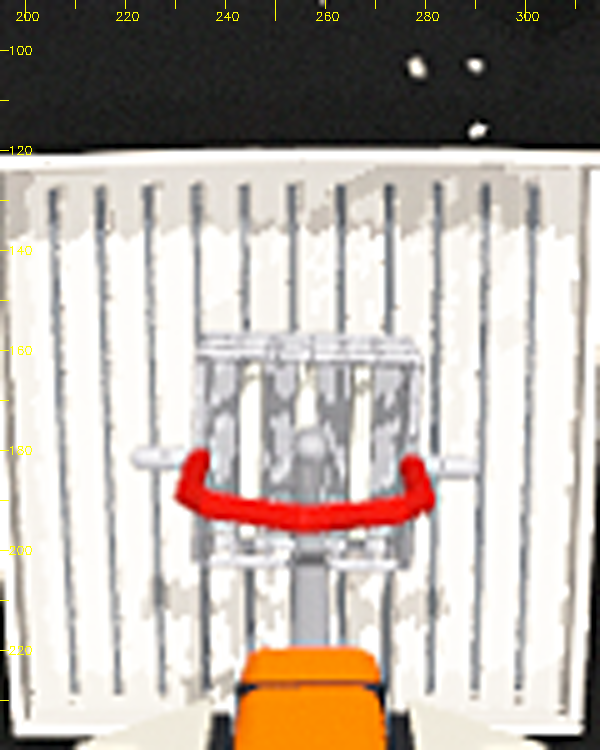

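The basket stands and the hook is below the wire. Backing out.

```bash
python3 -m crank '[[-0.3,0,0,0,0,0,0],[-0.8,0,0,0,0,0,0],[-1.3,0,0,0,0,0,0],[-1.8,0,0,0,0,0,0],[-2.3,0,0,0,0,0,0]]'; python3 -m crank '[[-0.4,0,0,0,0,0,0],[-0.6,0,0,0,0,0,0],[-0.6,0,0,0,0,0,0]]'
python3 - <<'E'
from h import *
plan([.4571,.2302,.174],[180,0,-8.6])
w=read_camera("wrist");crop(w,195,90,315,240,5,"w18.png")
E
```

```text
time: 22.88
tool_pos: [0.4345, 0.2336, 0.174]
tool_rot: [-3.141, 0.0, -0.15]
contact_force: [-0.7, -0.8, -1.0]
opening: 0.0179
time: 23.25
tool_pos: [0.429, 0.2344, 0.174]
tool_rot: [-3.141, -0.0, -0.15]
contact_force: [0.2, -1.1, -1.2]
opening: 0.0177
t 23.25 pos [0.429  0.2344 0.174 ] rpy [-179.97   -0.     -8.6 ] F [ 0.2 -1.1 -1.2] open 0.0177
shift cm [ 2.84 -0.    0.  ] rot deg [-0.03 -0.    0.  ]
```

View pics/w18.png

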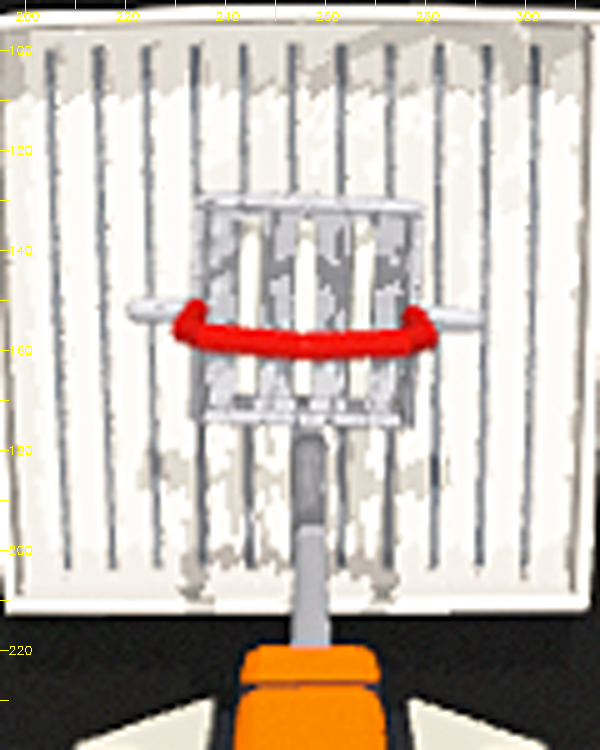

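The tip (257,177) is clear of the bail (257,158). Raising the hook, then heading back to the holder's mouth.

```bash
python3 -m crank '[[0,0,-1.5,0,0,0,0],[0,0,-4,0,0,0,0],[0,0,-7,0,0,0,0],[0,0,-10,0,0,0,0],[0,0,-13,0,0,0,0]]'; python3 -m crank '[[0,0,-0.5,0,0,0,0],[0,0,-0.5,0,0,0,0]]'
python3 - <<'E'
from h import *
plan([.4845,.0569,.27],[180,-29.4,-12.17])
w=read_camera("wrist");crop(w,195,60,315,210,5,"w19.png")
E
```

```text
time: 23.92
tool_pos: [0.4291, 0.2342, 0.305]
tool_rot: [-3.141, -0.0, -0.15]
contact_force: [0.4, 0.9, -0.3]
opening: 0.0178
time: 24.18
tool_pos: [0.4289, 0.2342, 0.3082]
tool_rot: [-3.141, 0.001, -0.15]
contact_force: [-0.5, -0.2, -1.4]
opening: 0.0179
t 24.18 pos [0.4289 0.2342 0.3082] rpy [-179.99    0.04   -8.61] F [-0.5 -0.2 -1.4] open 0.0179
shift cm [ 8.16 16.7   3.81] rot deg [-0.92 29.43  3.48]
```

View pics/w19.png

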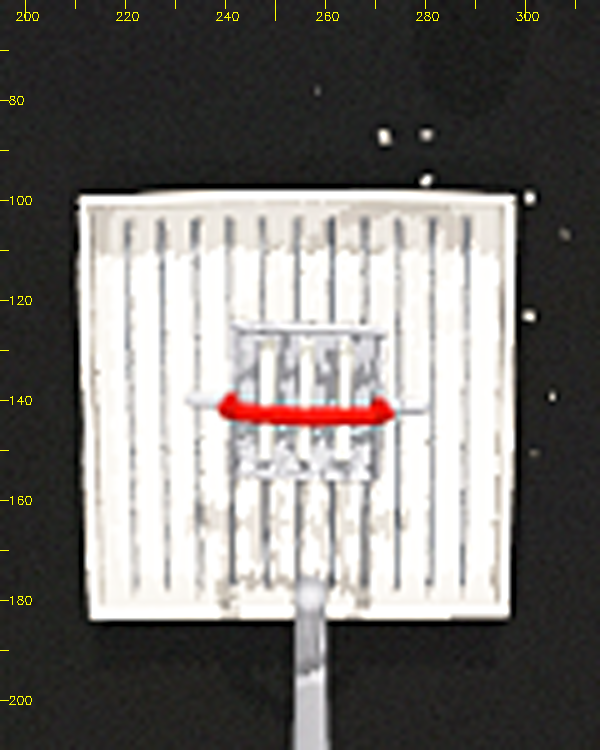

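The basket stands free and upright, central in the tray (257,140).

```bash
python3 -m crank '[[1,2.5,0,0,3,0,0],[2.5,6,0.5,0,9,1,0],[4.5,10,1.5,-0.5,15,2,0],[6.5,13.5,2.7,-0.7,22,3,0],[8.1,16.6,3.8,-0.9,29.4,3.5,0]]'; python3 -m crank '[[0,0,0,0,0,0,0],[0,0,0,0,0,0,0],[0,0,0,0,0,0,0]]'
python3 - <<'E'
from h import *
print(Rot.from_euler('xyz',[180,-29.4,-12.17],degrees=True).apply([0,0,1]))
plan([.4845,.0569,.27],[180,-29.4,-12.17])
plan([.5592,.0409,.1357],[180,-29.4,-12.17])
E
```

```text
time: 24.85
tool_pos: [0.4839, 0.0569, 0.2694]
tool_rot: [-3.141, -0.515, -0.213]
contact_force: [0.6, -1.2, -1.2]
opening: 0.0177
time: 25.22
tool_pos: [0.4849, 0.0588, 0.2714]
tool_rot: [-3.14, -0.513, -0.212]
contact_force: [0.3, -0.4, -0.4]
opening: 0.0178
[ 0.4799 -0.1035 -0.8712]
t 25.23 pos [0.4849 0.0588 0.2714] rpy [-179.92  -29.41  -12.17] F [ 0.3 -0.4 -0.4] open 0.0178
shift cm [-0.07  0.2   0.12] rot deg [-0.08 -0.01  0.  ]
t 25.23 pos [0.4849 0.0588 0.2714] rpy [-179.92  -29.41  -12.17] F [ 0.3 -0.4 -0.4] open 0.0178
shift cm [-0.01  0.21 15.57] rot deg [-0.08 -0.01  0.  ]
```

```bash
python3 -m crank '[[0,0.2,1.5,0,0,0,0],[0,0.2,3,0,0,0,0],[0,0.2,4.5,0,0,0,0],[0,0.2,5.3,0,0,0,0],[0,0.2,5.3,0,0,0,0]]'
python3 - <<'E'
from h import *
plan([.5592,.0409,.1357],[180,-29.4,-12.17])
w=read_camera("wrist");crop(w,195,100,315,240,5,"w20.png")
w=read_camera("side");crop(w,170,120,280,230,5,"s20.png")
E
```

```text
time: 25.85
tool_pos: [0.5093, 0.0508, 0.2241]
tool_rot: [-3.141, -0.512, -0.213]
contact_force: [0.1, -0.1, -1.4]
opening: 0.0177
t 25.85 pos [0.5093 0.0508 0.2241] rpy [-179.96  -29.33  -12.19] F [ 0.1 -0.1 -1.4] open 0.0177
shift cm [ 0.1  -0.08 10.2 ] rot deg [-0.03  0.07 -0.02]
```

View pics/w20.png

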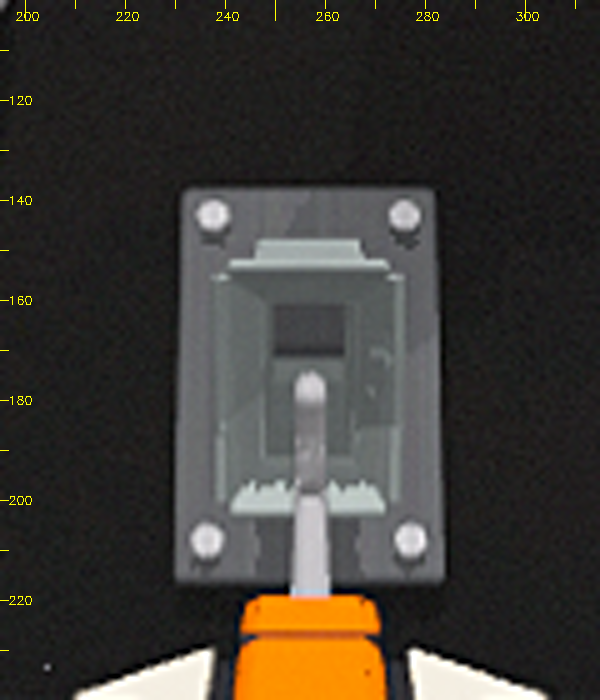

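View pics/s20.png

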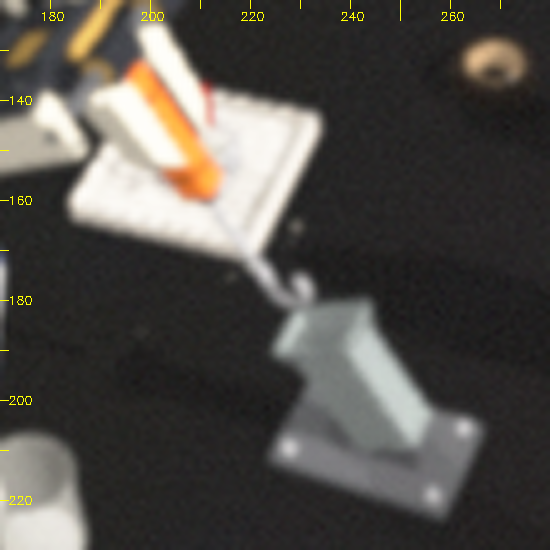

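The hook points straight into the slot (tip (257,177); slot mouth spans 238–275). Inserting it.

```bash
python3 -m crank '[[0.1,0,1,0,0,0,0],[0.1,-0.05,2.2,0,0,0,0],[0.1,-0.08,3.4,0,0,0,0],[0.1,-0.08,4.6,0,0,0,0],[0.1,-0.08,5.8,0,0,0,0]]'
python3 - <<'E'
from h import *
plan([.5592,.0409,.1357],[180,-29.4,-12.17])
E
```

```text
time: 26.58
tool_pos: [0.5385, 0.0452, 0.1737]
tool_rot: [-3.141, -0.513, -0.213]
contact_force: [0.1, 0.0, -0.9]
opening: 0.0178
t 26.57 pos [0.5385 0.0452 0.1737] rpy [-179.95  -29.38  -12.21] F [ 0.1  0.  -0.9] open 0.0178
shift cm [-0.02 -0.01  4.35] rot deg [-0.03  0.02 -0.03]
```

```bash
python3 -m crank '[[0,0,1,0,0,0,0],[0,0,2,0,0,0,0],[0,0,3,0,0,0,0],[0,0,3.7,0,0,0,0],[0,0,4.1,0,0,0,0]]'; python3 -m crank '[[0,0,0.1,0,0,0,0],[0,0,0.2,0,0,0,0],[0,0,0.2,0,0,0,0]]'
python3 - <<'E'
from h import *
plan([.5592,.0409,.1357],[180,-29.4,-12.17])
E
```

```text
time: 27.2
tool_pos: [0.558, 0.0411, 0.1385]
tool_rot: [-3.141, -0.513, -0.213]
contact_force: [-1.3, -1.2, -0.5]
opening: 0.0181
time: 27.58
tool_pos: [0.5588, 0.0409, 0.1374]
tool_rot: [-3.141, -0.514, -0.213]
contact_force: [0.0, 1.3, -1.8]
opening: 0.0181
t 27.57 pos [0.5588 0.0409 0.1374] rpy [-179.94  -29.42  -12.21] F [ 0.   1.3 -1.8] open 0.0181
shift cm [-0.05 -0.01  0.17] rot deg [-0.04 -0.02 -0.03]
```

```bash
python3 -m crank '[[0,0,0.1,0,0,0,0],[0,0,0.15,0,0,0,0],[0,0,0.15,0,0,0,0.2],[0,0,0.15,0,0,0,0.4],[0,0,0.15,0,0,0,0.6]]'; python3 -m crank '[[0,0,0,0,0,0,1],[0,0,0,0,0,0,1],[0,0,0,0,0,0,1],[0,0,0,0,0,0,1],[0,0,0,0,0,0,1]]'
python3 - <<'E'
from h import *
plan([.5592,.0409,.1357],[180,-29.4,-12.17])
w=read_camera("wrist");crop(w,155,100,355,330,3,"w21.png")
E
```

```text
time: 28.2
tool_pos: [0.5596, 0.0408, 0.136]
tool_rot: [-3.141, -0.513, -0.213]
contact_force: [0.7, 0.1, -0.9]
opening: 0.0341
time: 28.82
tool_pos: [0.5595, 0.0408, 0.1359]
tool_rot: [-3.141, -0.513, -0.213]
contact_force: [0.7, -0.3, -0.7]
opening: 0.0838
t 28.82 pos [0.5595 0.0408 0.1359] rpy [-179.94  -29.4   -12.21] F [ 0.7 -0.3 -0.7] open 0.0838
shift cm [-0.04 -0.01  0.  ] rot deg [-0.04 -0.   -0.03]
```

View pics/w21.png

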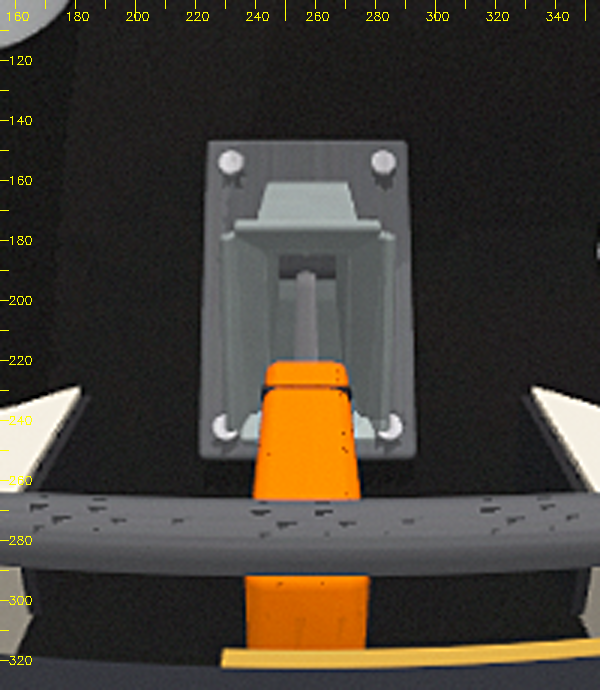

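The hook stands in the slot with the jaws open and clear on both sides. Retreating along the tool axis.

```bash
python3 -m crank '[[0,0,-2,0,0,0,1],[0,0,-5,0,0,0,1],[0,0,-9,0,0,0,1],[0,0,-13,0,0,0,1],[0,0,-17,0,0,0,1]]'; python3 -m crank '[[-3,6,-2,0,0,0,1],[-5,12,-3,0,0,0,1],[-5,14,-3,0,0,0,1],[-5,14,-3,0,0,0,1],[-5,14,-3,0,0,0,1]]'
python3 - <<'E'
from h import *
import pickle
plan([.5592,.0409,.1357],[180,-29.4,-12.17])
c=read_camera("scene");w=read_camera("wrist");s=read_camera("side")
pickle.dump((c,w,s),open("cw2.pkl","wb"))
for n,w in (("side",s),("scene",c),("wrist",w)):
  cv2.imwrite(f"pics/{n}22.png",cv2.resize(w["frame"][:,:,::-1],(800,600),interpolation=cv2.INTER_CUBIC))
E
```

```text
time: 29.5
tool_pos: [0.4771, 0.0583, 0.2851]
tool_rot: [-3.14, -0.513, -0.213]
contact_force: [-0.1, 0.1, 0.2]
opening: 0.0919
time: 30.12
tool_pos: [0.3915, -0.0662, 0.2856]
tool_rot: [-3.14, -0.513, -0.214]
contact_force: [0.8, 0.3, -1.1]
opening: 0.0916
t 30.12 pos [ 0.3915 -0.0662  0.2856] rpy [-179.93  -29.41  -12.27] F [ 0.8  0.3 -1.1] open 0.0916
shift cm [  4.93 -14.01  20.  ] rot deg [-0.02 -0.01 -0.09]
```

View pics/scene22.png

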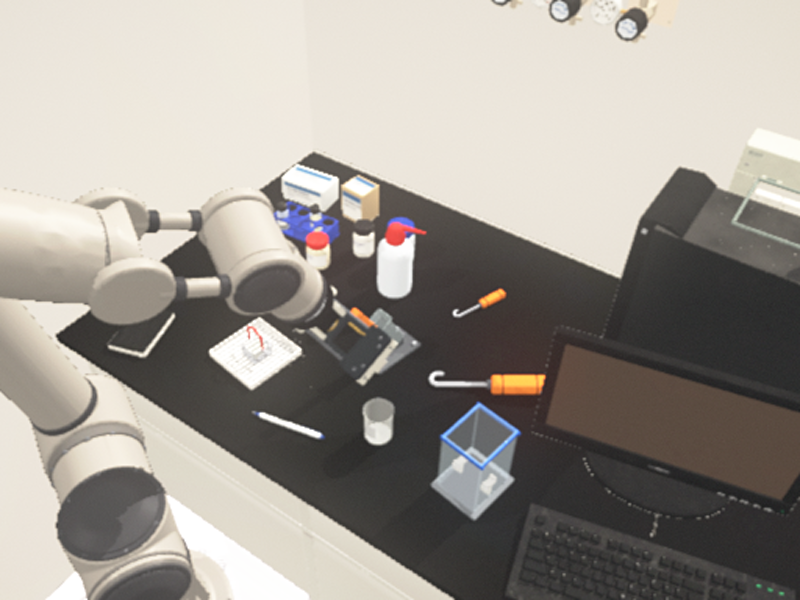

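View pics/side22.png

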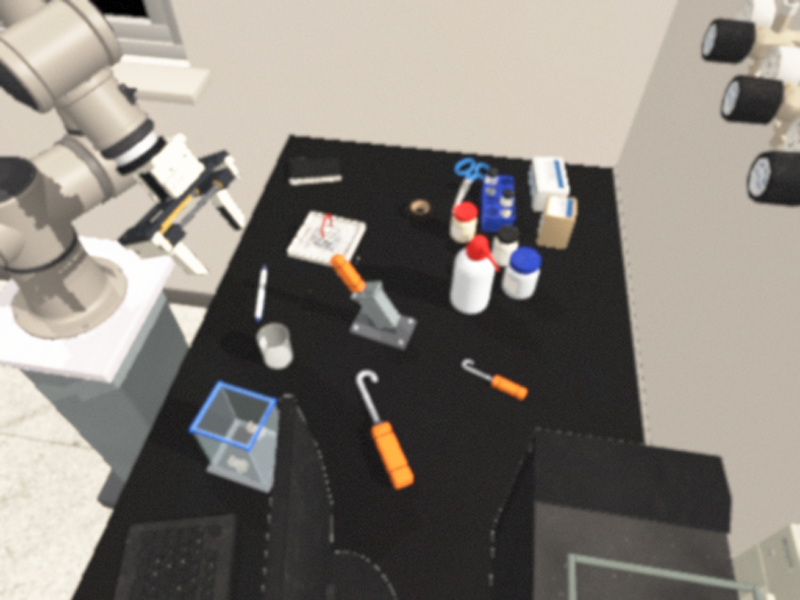

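View pics/wrist22.png

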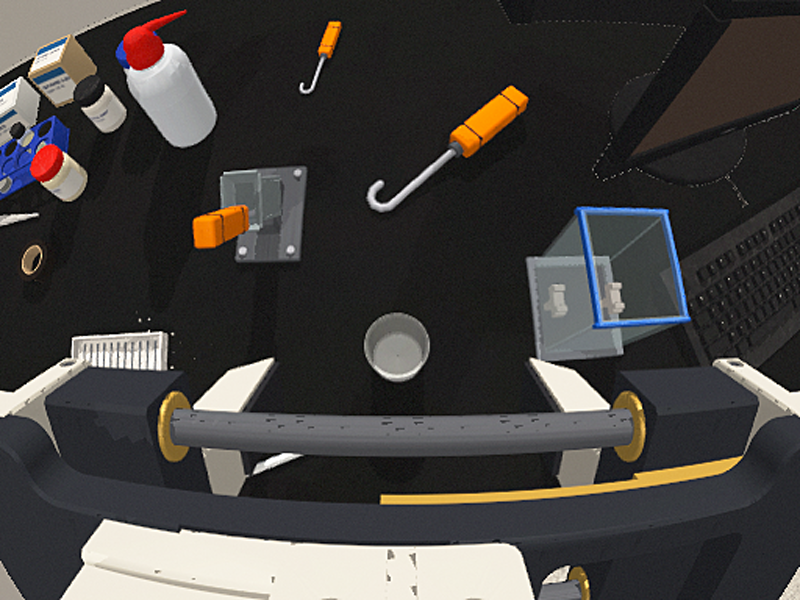

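All as wanted: hook handle at side (348,273), exactly as at the start, basket upright in the tray at (325,235), and the bystanders unmoved. One numeric check before handing in.

Run:
```python
from h import *
import pickle
c,w,s=pickle.load(open("cw2.pkl","rb"))
def cen(im):
    im=im.astype(int)[155:195,205:240]; m=(im[...,0]-im[...,2])>95; v,u=np.nonzero(m); return u.mean()+205,v.mean()+155,m.sum()
s0=cv2.resize(cv2.imread("pics/side0.png")[:,:,::-1],(512,384),interpolation=cv2.INTER_AREA)
print("hook before",cen(s0),"after",cen(s["frame"]))
f=s["frame"].astype(int); r=((f[...,0]-f[...,1])>60)&((f[...,0]-f[...,2])>60); r[:, :185]=0;r[160:]=0;r[:130]=0;r[:,235:]=0
v,u=np.nonzero(r); i=v.argmin(); print("bail top ~",onz(s,u[v==v.min()].mean(),v.min()+.5,.073)[:2],"tray",(.467,.2285))
b=[(abs(s["frame"].astype(int)-s0.astype(int)).max(2)[a:b_,c_:d].mean()) for a,b_,c_,d in((205,240,160,192),(150,202,288,320),(128,158,286,308))]
print("diff beaker,bottle,jar",b)
```

```text
hook before (np.float64(222.6764705882353), np.float64(174.57720588235293), np.int64(272)) after (np.float64(222.2644927536232), np.float64(174.55072463768116), np.int64(276))
bail top ~ [0.4727 0.2416] tray (0.467, 0.2285)
diff beaker,bottle,jar [np.float64(2.6267857142857145), np.float64(2.168269230769231), np.float64(2.446969696969697)]
```

```bash
python3 -c "
from cell import robot
print(robot.hand_in())"
```

```text
the job is handed in; nothing more can be done
None
```

The job is done and handed in, at about 30 s of robot time out of 64. I took the middle-sized hook from its holder and lifted the basket out of the tank by its red handle. I set it upright in the drain tray, then put the hook back in its holder.

**Last checks**
- **Hook:** its handle appears within 0.4 px of where it stood at the start in the side camera, about 1 mm.
- **Basket:** it stands upright, free of the hook and near the centre of the tray in the wrist picture. The gripper never touched it as far as I could see.
- **Bystanders:** the wash bottle, beaker and red-lidded jar show no change between the first and last side pictures.
- **Arm:** the gripper is open and away from everything.

**What disagreed:**
- A rough estimate from one side-view pixel put the top of the basket's handle about 13 mm from tray centre, where the wrist view showed it nearly centred. Both are inside the 42 mm limit.
- My estimate of the hook's home position, taken from the holder's base plate, was about 9 mm off the hook's measured position at the start. I used the measured position for putting it back.

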